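# Close up and lock a fixture's stop plate with a three-winged nut

## Robot

A 7-joint arm with a two-finger parallel gripper is mounted at the origin on the work surface. World frame = base frame: x ahead of the robot, y to its left, z up, the work surface at z = 0. Lengths are in m, angles in rad, forces in N, time in s.
With the tool pointing down it reaches from about 0.4 to 0.875 m from the base axis. Payload 19.3 kg.
Tool frame: the origin (TCP) lies between the finger pads; the fingertips stand 17 mm ahead of it and the grasp point (between the pads) lies 2 mm behind it (bot.tips_ahead is the z of the fingertips in the tool frame, in m); z points along the fingers, y is the direction in which the jaws open and shut (so a half turn about z gives the same grasp; the last joint's range is limited). The gripper opens to 85 mm and grips with 20 to 120 N. Pads are 22 mm wide; open, the fingers measure 114 mm over their backs; the gripper's body (76 mm by 85 mm) begins 54 mm behind the grasp point. The pads swing forward as they close: fully open they stand 13 mm farther back than shut.
Start: joints at [1.058, 0.521, -0.036, 1.599, 0.021, 1.021, -0.113], TCP at [0.268, -0.565, 0.248] pointing down, gripper open.
Joint ranges: [-2.91, 2.91], [-0.3, 2.13], [-1.5, 1.42], [0.17, 2.43], [-1.26, 4.41], [0.16, 1.93], [-2.52, 2.52]. Speed limits (rad/s): [1.89, 1.89, 2.39, 2.39, 3.01, 3.01, 3.01].

## Interface

Orientations are given as [roll, pitch, yaw] about the fixed x, y, z axes, in that order (R = Rz(yaw) Ry(pitch) Rx(roll)).
In Python, from workcell import telemetry, cams, job, bot gives the robot as it stands.
- The arm moves only by the tool arm_command, never from a script. Its argument "deltas" is a list of rows, each a list of 7 numbers: the opening, from -1 (shut) to 1 (fully open), so that 0 is half open, then the shift along the tool's x, y, z normalised to -1 to 1, where 1 is 150 mm, then the turn, a rotation vector about the tool's x, y, z normalised to -1 to 1, where 1 is 45 degrees. In form: [[hand, tx, ty, tz, rx, ry, rz], ...]. A call has 1 to 8 rows; each row is the pose to reach, as a shift and turn from the pose commanded when the call began, along the tool's axes at that moment; what a row does not reach only later rows make up. A row lasts 1/8 s, in which the tool goes at most 62.5 mm and 10.7 degrees, less where a joint would pass 70% of its speed; a pose out of reach is approached as far as the arm can. A call with a number of a shift or a turn outside -1 to 1 is refused whole. A call with a gripper value outside its range is refused whole. The fingers move at their own pace and stop on an object; "newtons" is the grip in N (left out, the last holds). Time passes only in rows, so rows that repeat a pose let the fingers close. It gives the time, the measured TCP pose, the force and the opening at its end, in the units of the state.
- telemetry.observe(): the state, without advancing time (a new reading comes with each control period).
- cams.grab_frame(name): name is "scene" or "top" or "wrist"; returns the picture (400x640x3 uint8, blue, green, red); there is no depth.
- cams.get_calibration(name): a dict with "fx", "fy", "cx", "cy" (pixels), "R" (3x3) and "t" (3): a world point X has camera coordinates R X + t. Camera axes: x right, y down, z forward; pixel columns grow to the right and rows downward; lengths in m; the calibration is good to about 2 mm. The wrist camera is an equidistant fisheye: a pixel r from the principal point sees the ray r / f radians off the axis. A picture is of the moment at which its call begins: read the wrist's pose just before it. get_calibration takes no time and is no camera call; for the wrist camera it gives the pose at the moment of the call.
- job.job_done(): hands the job in, once; it reports no verdict.
The state is a dict: "clock": time; "qpos": joint angles; "qd": joint speeds; "joint_efforts": joint torques, N m; "position": TCP position; "tool_rot": TCP orientation; "force": force on the tool from outside, world axes, zero at the start; "moment": the same for the moment, N m; "grip_width": finger opening in m.
Only numpy, scipy, OpenCV 4.12 (cv2) and the standard library are available. Lean on these libraries where they do the work, as an engineer would, in place of code of your own. Each camera call takes 0.05 s, during which the arm holds its last target.

## Task

Push the forked steel stop plate along its guides, under the three-winged nut, until its fork tips rest fully home against the stop block. Then turn the nut clockwise, in short arcs from the open front side between the two knurled posts, until it holds the plate snugly: stop when about 10 N of push at the end of a wing is needed to turn it further, and do not overtighten. Push gently, do not shove the posts, leave the bin, screwdriver and can alone, and let go at the end.

Things in the scene. Friction and masses are not known exactly. Their poses are not given: they have to be found in the camera images.
- fixture: Blue base of an assembly fixture, fixed to the bench. Origin on the bench top directly under the nut's stud; +x points away from the robot to the stop block, +y left, z up. Base: x -145 to +80 mm, y -95 to +95, top at z 28. Plate bed top at z 40, guide rails 53 mm apart, x -90 to +35, tops at z 46. Upright threaded stud at x 0, y 0, 10 mm thick, up to z 90.
- stop_face (a point): Middle of the flat front face of the grey stop block that the fork tips come to rest on: x +33, y 0, z 44 mm in the fixture's frame. The block is 76 mm wide across y and 32 mm deep, top at z 68, with a steel bush on it up to z 80.
- post_left: Left (+y) knurled post, an upright aluminium cylinder 28 mm thick, from z 63 to 105 mm in the fixture's frame, on a thin rod. Origin at the rod's foot: x +5, y +64, z 52 in the fixture's frame, on top of a square pneumatic cylinder body 46 mm wide. Fixed. The front (-x) side of the nut, between the posts, is open.
- post_right: Right (-y) knurled post, like the left one; origin at x +5, y -64, z 52 mm in the fixture's frame. Fixed.
- wing_nut: Plain steel nut on the stud. Origin: centre of its flange's underside, z up. Flange 32 mm across, 8 mm high; hub 22 mm across; three equal upright flat wings at 0, 120 and 240 degrees from the nut's x axis, from 8 to 36 mm from the axis, 6 mm thick, 10 to 30 mm above the origin. Clockwise from above lowers it, 8 mm a turn. It starts 2 to 5 mm above the plate's top and stays where it is left.
- nut_hub (a point): Middle of the nut at mid-height of its wings, 20 mm above its underside. Running free, it turns with about 1 N at a wing's end; once its flange bears on the plate the turning moment climbs steeply, about 0.009 N m per newton of clamping force (friction varies). Wanted: about 36 N of clamping, 0.34 N m, that is 10 N of push across a wing at 34 mm from the axis.
- stop_plate: Loose flat steel plate, 128 mm long, 50 mm wide, 8 mm thick, 0.42 kg, lying on the bed between the guide rails. Origin at the underside, in the middle between its fork tips; +x points to the stop block, z up. The 15 mm wide slot is open at the tips and 45 mm deep, and takes the stud. Home: its origin at x +33 mm, y 0 in the fixture's frame. It starts 20 to 38 mm short of that. Sliding friction is about 2.5 N.
- plate_tab (a point): Centre of the upright tab near the plate's rear end, by which it is pushed: 8 mm thick along the plate, 36 mm wide, 22 mm high, its top 30 mm above the plate's underside; 123 mm behind the fork tips.
- parts_bin: Bystander: grey open plastic bin 100 x 130 x 55 mm, origin at the centre of its underside.
- driver: Bystander: screwdriver 180 mm long with a black handle, lying on the bench, along its x axis.
- oil_can: Bystander: upright closed aluminium can 52 mm across, 110 mm high, origin at the centre of its underside.
Things that resemble listed ones, but are neither listed nor needed, are in the scene too. What is meant by the stop_plate is not pink, and is the larger of those in its own colour.

How it is judged:
By the outcome, as a careful person would: the job done as asked, in the order asked, and still so for the second after the job is handed in, with the robot touching nothing.
It also fails if it takes over 64 s, if anything falls off the work surface, if the arm or the gripper's body presses on something with over 40 N, if the wrist force passes 120 N, or if a joint passes its speed limit or range.

## Working session

There is one attempt and no reset: what is moved stays moved. The work goes in short steps, Python scripts to look and compute and a tool call to move; the robot and the scene stay as the last step left them, time stands still between calls to the robot, and variables do not carry over. Pictures are saved under pics/ and viewed, and the job is handed in when it is done.

Besides the shell and the picture viewer there is one more tool, called after "Call:" by a JSON object that holds its "api" and its "payload". arm_command: Moves the arm, as the interface text tells. Its arguments: {"type":"object","properties":{"deltas":{"type":"array","items":{"type":"array","items":{"type":"number"}}},"newtons":{"type":"number"}},"required":["deltas"]}

```bash
ls; mkdir -p pics
python3 - <<'E'
from workcell import telemetry, cams, job, bot
import cv2
print(telemetry.observe())
for n in ("scene","top","wrist"):
    c=cams.get_calibration(n); print(n,c)
    cv2.imwrite(f"pics/{n}0.png",cams.grab_frame(n))
print([x for x in dir(bot) if x[0]!='_'])
E
```

```text
pics
{'clock': 0.0, 'qpos': array([ 1.05783019,  0.52201203, -0.03631656,  1.60000732,  0.02122493,
        1.0211427 , -0.11279761]), 'qd': array([ 1.51118724e-04, -3.55574367e-05,  1.24105682e-04,  3.59995388e-04,
       -8.61699839e-04,  7.15081628e-04,  6.96772296e-04]), 'joint_efforts': array([ 1.47070237e-03, -9.27110767e+01,  1.98115312e+00, -3.69929767e+01,
        1.80377037e-02,  8.09501245e-03,  3.37025358e-05]), 'position': array([ 0.26758721, -0.5644518 ,  0.24772735]), 'tool_rot': array([-3.14041423e+00,  1.13100041e-04,  4.42762242e-01]), 'force': array([-0.60305664,  0.97111378,  0.22973272]), 'moment': array([ 0.03547143, -0.08129656, -0.02225938]), 'grip_width': 0.08543501039360231}
scene {'fx': 465.94895377611806, 'fy': 465.94895377611806, 'cx': 325.225144327039, 'cy': 205.86428878464477, 'R': array([[-0.50226146,  0.86464624,  0.01096812],
       [ 0.56262994,  0.33640361, -0.75516896],
       [-0.65664372, -0.37312127, -0.65543844]]), 't': array([ 0.33640181, -0.31211919,  1.69094481])}
top {'fx': 493.8805374139943, 'fy': 493.8805374139943, 'cx': 320.16417148682115, 'cy': 201.57807420572504, 'R': array([[ 0.00981287, -0.99972113, -0.02147936],
       [-0.99283886, -0.00718329, -0.11924508],
       [ 0.11905753,  0.02249567, -0.99263248]]), 't': array([-0.003313  ,  0.67155249,  1.34064637])}
wrist {'fx': 309.70691628693146, 'fy': 309.70691628693146, 'cx': 321.6776716147031, 'cy': 203.08392187980044, 'R': array([[ 0.42962326, -0.90300602, -0.00199702],
       [-0.87179178, -0.41534689,  0.25974227],
       [-0.23537829, -0.10985034, -0.96567591]]), 't': array([-0.62425226, -0.03576014,  0.37882129])}
['IKError', 'tips_ahead']
```

View pics/scene0.png

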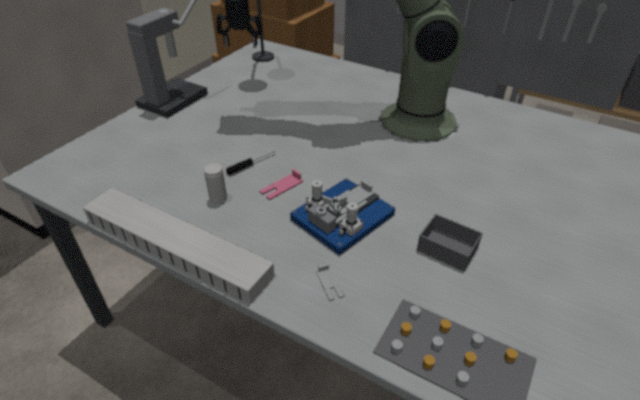

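View pics/top0.png

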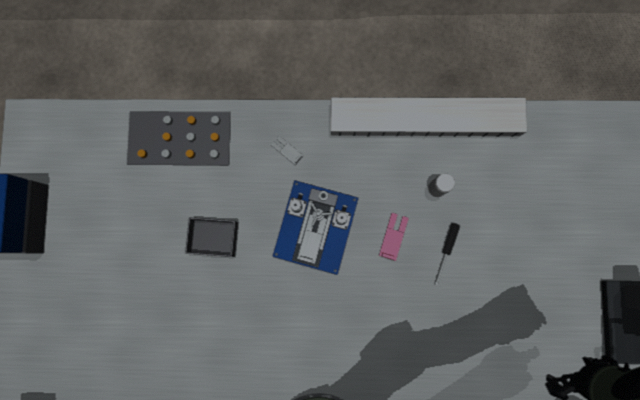

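Run:
```python
import cv2
t=cv2.imread('pics/top0.png'); 
cv2.imwrite('pics/top0z.png',cv2.resize(t[60:260,180:440],None,fx=3,fy=3,interpolation=cv2.INTER_CUBIC))
t=cv2.imread('pics/scene0.png'); 
cv2.imwrite('pics/scene0z.png',cv2.resize(t[130:330,200:460],None,fx=3,fy=3,interpolation=cv2.INTER_CUBIC))
```

```text
(no output)
```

View pics/top0z.png

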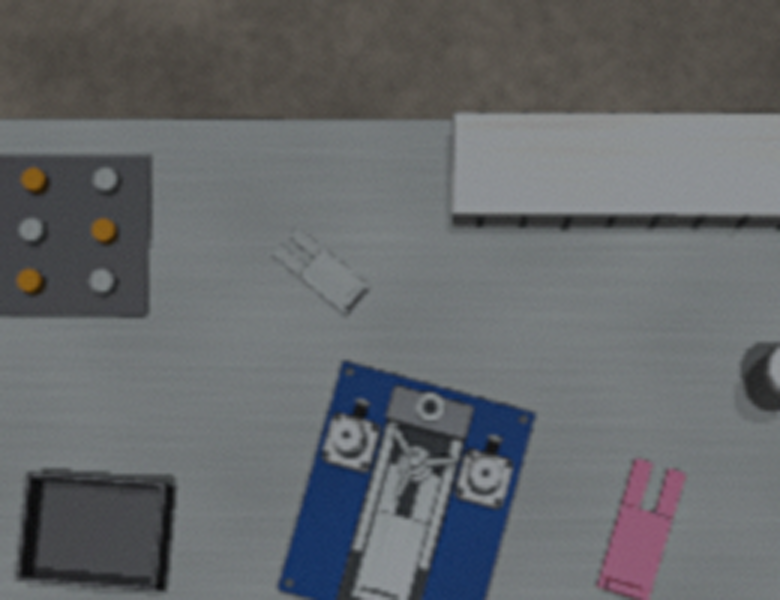

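View pics/scene0z.png

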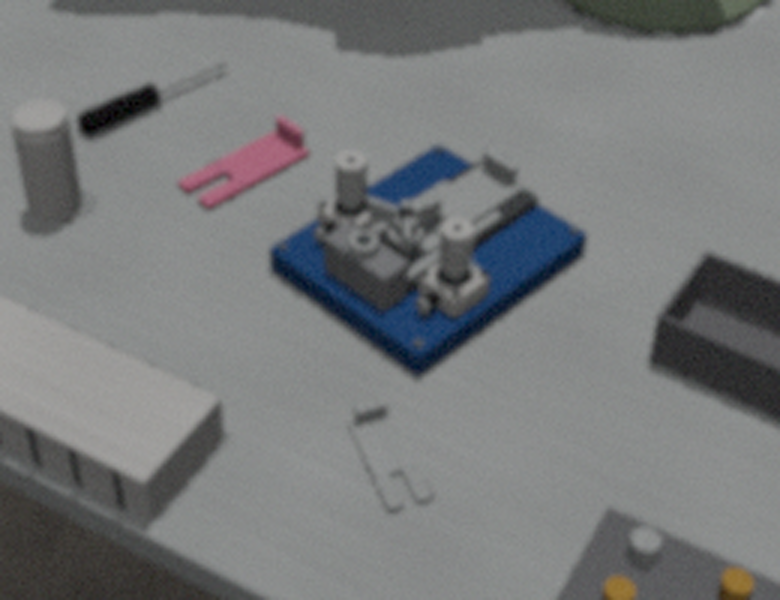

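The top view shows the blue fixture around pixel (316,227). Its base corners are at about (295,181), (358,197), (338,273) and (274,257). The plate's tab end points toward the robot.

```bash
cat > h.py <<'E'
import numpy as np, cv2
from scipy.optimize import least_squares
from scipy.spatial.transform import Rotation as Ro
from workcell import telemetry, cams, job, bot
def proj(c,X,fish=False):
    X=np.atleast_2d(X); p=X@np.array(c['R']).T+c['t']
    if fish:
        r=np.hypot(p[:,0],p[:,1]); th=np.arctan2(r,p[:,2]); k=th/np.maximum(r,1e-9)
        return np.c_[c['cx']+c['fx']*k*p[:,0],c['cy']+c['fy']*k*p[:,1]]
    return np.c_[c['cx']+c['fx']*p[:,0]/p[:,2],c['cy']+c['fy']*p[:,1]/p[:,2]]
def ray(c,uv,z,fish=False):
    d=np.array([(uv[0]-c['cx'])/c['fx'],(uv[1]-c['cy'])/c['fy'],1.])
    if fish:
        r=np.hypot(d[0],d[1]); d=np.array([d[0]/r*np.sin(r),d[1]/r*np.sin(r),np.cos(r)])
    R=np.array(c['R']); o=-R.T@c['t']; w=R.T@d
    return o+w*(z-o[2])/w[2]
def fix2w(P,X):
    X=np.atleast_2d(X)/1000.; c,s=np.cos(P[2]),np.sin(P[2])
    return np.c_[P[0]+c*X[:,0]-s*X[:,1],P[1]+s*X[:,0]+c*X[:,1],X[:,2]]
def quad(img,hsvlo,hsvhi):
    h=cv2.cvtColor(img,cv2.COLOR_BGR2HSV); return cv2.inRange(h,hsvlo,hsvhi)
E
python3 - <<'E'
from h import *
t=cv2.imread('pics/top0.png'); c=cams.get_calibration('top')
pts=np.array([(295,180.7),(358.3,197.3),(338.5,273.5),(274,257)])
M=np.array([(80,95,28),(80,-95,28),(-145,-95,28),(-145,95,28)],float)
f=lambda P:(proj(c,fix2w(P,M))-pts).ravel()
s=least_squares(f,[0.55,0,-0.2]); print(s.x,np.degrees(s.x[2]),s.fun)
P=s.x
for n,X in dict(stud=(0,0,90),pl=(5,64,105),pr=(5,-64,105),bush=(49,0,80)).items(): print(n,proj(c,fix2w(P,X)))
cs=cams.get_calibration('scene')
for n,X in dict(stud=(0,0,90),pl=(5,64,105),pr=(5,-64,105),bush=(49,0,80)).items(): print(n,proj(cs,fix2w(P,X)))
E
```

```text
[ 0.63341725  0.00449896 -0.2483258 ] -14.22802046005834 [-0.76602244 -0.74859422  0.90217398 -0.58370346  0.66956156  1.18353727
 -0.82368168  0.06844467]
stud [[318.85087299 213.45468692]]
pl [[295.97618953 205.05093564]]
pr [[342.5307083  217.18729279]]
bush [[323.54687675 196.43700575]]
stud [[334.10322527 197.34937134]]
pl [[351.3658335  205.27167438]]
pr [[315.44280699 182.88305601]]
bush [[320.83924575 208.99819659]]
```

Run:
```python
from h import *
s=telemetry.observe(); c=cams.get_calibration('wrist')
R=np.array(c['R']); o=-R.T@c['t']; T=Ro.from_euler('xyz',s['tool_rot']).as_matrix()
print('cam in tool',T.T@(o-s['position']),'fwd',T.T@R[2],'right',T.T@R[0])
P=[.6334,.0045,-.248]
print(T.T@(np.array([*fix2w(P,(-120,0,250))[0]])-s['position'])/.15)
```

```text
cam in tool [ 6.46747779e-02  4.35914370e-05 -1.26074419e-01] fwd [-2.59685031e-01 -6.67286677e-04  9.65693139e-01] right [0.00126605 0.99999867 0.00103145]
[ 3.21182728 -2.89286172 -0.01203918]
```

View pics/wrist0.png

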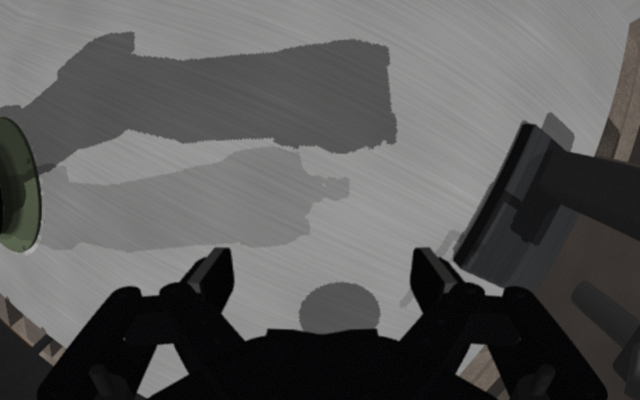

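Call:
{"api": "arm_command", "payload": {"deltas": [[-1,0.3,-0.27,0,0,0,0],[-1,0.6,-0.55,0,0,0,0],[-1,0.9,-0.82,0,0,0,0],[-1,1,-0.96,0,0,0,0],[-1,1,-0.96,0,0,0,0]]}}

```text
clock: 0.78
position: [0.3422, -0.3687, 0.2485]
tool_rot: [-3.141, -0.0, 0.446]
force: [-0.4, 0.2, -0.6]
grip_width: 0.0001
```

Call:
{"api": "arm_command", "payload": {"deltas": [[-1,0.3,-0.27,0,0,0,0],[-1,0.6,-0.55,0,0,0,0],[-1,0.9,-0.82,0,0,0,0],[-1,1,-0.96,0,0,0,0],[-1,1,-0.96,0,0,0,0]]}}

```text
clock: 1.4
position: [0.416, -0.1752, 0.2483]
tool_rot: [-3.141, -0.0, 0.445]
force: [-1.2, -1.0, -0.7]
grip_width: -0.0001
```

Call:
{"api": "arm_command", "payload": {"deltas": [[-1,0.3,-0.27,0,0,0,0.2],[-1,0.6,-0.55,0,0,0,0.4],[-1,0.9,-0.82,0,0,0,0.6],[-1,1,-0.96,0,0,0,0.8],[-1,1,-0.96,0,0,0,0.88],[-1,1,-0.96,0,0,0,0.88]]}}

```text
clock: 2.15
position: [0.4896, 0.0172, 0.2481]
tool_rot: [3.141, 0.0, -0.249]
force: [0.3, 0.6, 1.2]
grip_width: 0.0003
```

Run:
```python
from h import *
import json
s=telemetry.observe(); c=cams.get_calibration('wrist'); im=cams.grab_frame('wrist')
cv2.imwrite('pics/w1.png',im)
json.dump({k:np.array(v).tolist() for k,v in c.items()},open('w1.json','w'))
P=[.6334,.0045,-.248]
for n,X in dict(stud=(0,0,90),pl=(5,64,105),pr=(5,-64,105),bush=(49,0,80),c1=(80,95,28),c2=(80,-95,28),c3=(-145,95,28)).items(): print(n,proj(c,fix2w(P,X),True))
cv2.imwrite('pics/w1z.png',cv2.resize(im[0:220,200:440],None,fx=2.7,fy=2.7,interpolation=cv2.INTER_CUBIC))
print(s['force'],s['moment'],s['position'])
```

```text
stud [[295.82189457  39.33660635]]
pl [[223.38781753  34.81604621]]
pr [[368.3266793  30.5832626]]
bush [[297.21093073  -3.94553471]]
c1 [[220.47095288  -3.84161961]]
c2 [[384.03341745  -8.1281357 ]]
c3 [[221.13398699 181.86272853]]
[0.33835941 0.57715795 1.22148892] [-0.04162066  0.04080998  0.05122022] [0.48964762 0.01720337 0.24806232]
```

View pics/w1.png

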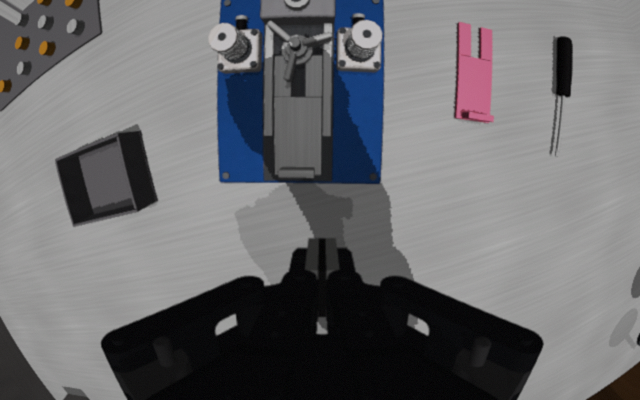

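View pics/w1z.png

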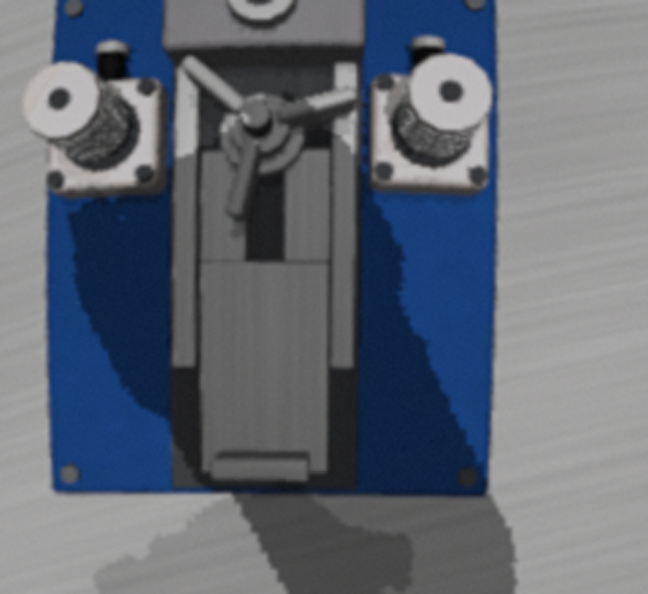

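Run:
```python
from h import *
import json
c=json.load(open('w1.json'))
z=lambda a,b:(200+(a+.5)/2.7-.5,(b+.5)/2.7-.5)
ob=[((0,0,90),z(257,110)),((5,64,105),z(59,98)),((5,-64,105),z(450,91)),((-145,95,28),z(53,490)),((-145,-95,28),z(487,494)),((49,0,80),z(262,-4))]
M=np.array([o[0] for o in ob],float); pts=np.array([o[1] for o in ob])
f=lambda P:(proj(c,fix2w(P,M),True)-pts).ravel()
s=least_squares(f,[0.63,0,-0.25]); P=s.x; print(P,s.fun.round(1))
def inv(X): 
    d=X[:2]-P[:2]; cc,ss=np.cos(P[2]),np.sin(P[2]); return np.array([cc*d[0]+ss*d[1],-ss*d[0]+cc*d[1]])*1000
for n,p,h in [('tabTopL',(213,459),70),('tabTopR',(308,455),70),('tabRearTopL',(213,478),70),('plateRL',(202,472),48),('plateRR',(327,472),48),('plateFL',(200,152),48),('plateFR',(330,150),48),
  ('wA',(240,216),82),('wB',(188,62),82),('wC',(354,92),82)]:
    q=inv(ray(c,z(*p),h/1000,True)); print(n,q.round(1),np.degrees(np.arctan2(q[1],q[0])).round(0),np.hypot(*q).round(1))
```

```text
[ 0.63240159  0.0062039  -0.26113426] [-0.6  0.4  0.4 -0.4  0.5 -0.5 -0.8  0.8  0.7  1.  -0.3 -0.9]
tabTopL [-123.9   16.4] 172.0 125.0
tabTopR [-122.1  -18.7] -171.0 123.6
tabRearTopL [-131.    16.6] 173.0 132.1
plateRL [-132.6   24. ] 170.0 134.8
plateRR [-132.2  -25.8] -169.0 134.7
plateFL [-5.2 25.1] 102.0 25.6
plateFR [ -5.  -25.2] -101.0 25.7
wA [-36.1   5.4] 172.0 36.5
wB [21.7 25. ] 49.0 33.1
wC [  9.4 -33.3] -74.0 34.6
```

The wrist view shows:
- The stud top is at about (295,41) and the posts are at (222,36) and (367,34).
- The plate tips are at x≈-5 mm, about 38 mm short of home.
- The tab is near x≈-128 mm.
- The wings are at about 170°, 50° and -70°.

The sizes agree with the given ones. Next I go behind the tab.

```bash
cat >> h.py <<'E'
P=np.array([.6324,.0062,-.2611])
def st():
    s=telemetry.observe(); p=np.array(s['position']); d=p[:2]-P[:2]; c,s_=np.cos(P[2]),np.sin(P[2])
    return s,np.array([c*d[0]+s_*d[1],-s_*d[0]+c*d[1],p[2]])*1000
def goto(X,yawf=None):
    """deltas for fixture frame mm target X (TCP), yawf deg = tool x direction in fixture frame"""
    s,_=st(); T=Ro.from_euler('xyz',s['tool_rot']).as_matrix()
    d=T.T@(fix2w(P,X)[0]-s['position'])/.15
    r=np.zeros(3)
    if yawf is not None:
        G=Ro.from_euler('xyz',[np.pi,0,P[2]+np.radians(yawf)]).as_matrix(); r=Ro.from_matrix(T.T@G).as_rotvec()/(np.pi/4)
    return d.round(3),r.round(3)
def rep():
    s,f=st(); c,s_=np.cos(P[2]),np.sin(P[2]); F=np.array(s['force']); 
    Ff=np.array([c*F[0]+s_*F[1],-s_*F[0]+c*F[1],F[2]])
    tq=s['moment'][2]+(f[0]*Ff[1]-f[1]*Ff[0])/1000
    print('t',round(s['clock'],2),'fix',f.round(1),'yaw',np.degrees(s['tool_rot'][2]-P[2]).round(1),'Ff',Ff.round(1),'Mz',round(s['moment'][2],3),'tq',round(tq,3),'q7',s['qpos'][6].round(2))
    return f
E
python3 - <<'E'
from h import *
rep(); print(goto((-160,0,248),0)); print(goto((-160,0,71),0))
E
```

```text
t 2.2 fix [-140.8  -26.5  248.1] yaw 0.7 Ff [ 0.3  0.1 -0.4] Mz -0.032 tq -0.042 q7 -2.04
(array([-0.126, -0.178,  0.001]), array([0.001, 0.   , 0.016]))
(array([-0.125, -0.179,  1.181]), array([0.001, 0.   , 0.016]))
```

Call:
{"api": "arm_command", "payload": {"deltas": [[-1,-0.13,-0.18,0.3,0,0,0.016],[-1,-0.13,-0.18,0.6,0,0,0.016],[-1,-0.13,-0.18,0.9,0,0,0.016],[-1,-0.13,-0.18,0.9,0,0,0.016]]}}

```text
clock: 2.7
position: [0.4757, 0.0479, 0.1114]
tool_rot: [3.139, 0.004, -0.261]
force: [-0.3, -0.3, 0.4]
grip_width: -0.0
```

Run:
```python
from h import *
rep(); print(goto((-160,0,71),0)); im=cams.grab_frame('wrist'); cv2.imwrite('pics/w2.png',im)
print(st()[0]['qpos'])
```

```text
t 2.7 fix [-1.622e+02 -1.000e-01  1.114e+02] yaw -0.0 Ff [-0.3 -0.3  0.4] Mz 0.042 tq 0.095 q7 -2.19
(array([ 0.016, -0.002,  0.269]), array([ 0.003,  0.006, -0.   ]))
[-0.10871499  0.50840093 -0.15062748  2.08115956  0.13735622  0.56324983
 -2.18916014]
```

View pics/w2.png

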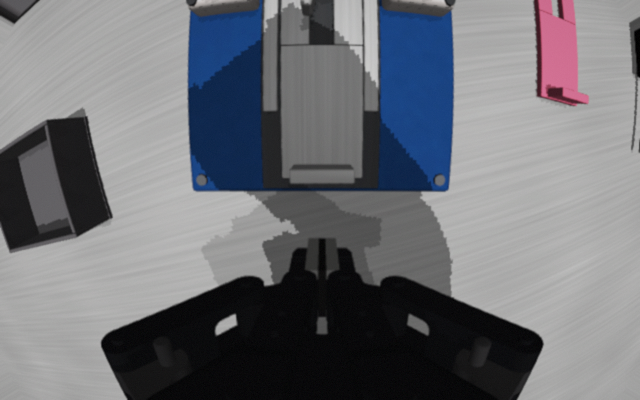

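The fingers are centred behind the tab (fingertips at (322,240), tab at (322,174)). I descend next.

Call:
{"api": "arm_command", "payload": {"deltas": [[-1,0,0,0.15,0,0,0],[-1,0,0,0.26,0,0,0],[-1,0.01,0,0.26,0,0,0],[-1,0.01,0,0.26,0,0,0]]}}

```text
clock: 3.25
position: [0.4795, 0.0487, 0.0759]
tool_rot: [-3.141, -0.002, -0.261]
force: [0.1, -0.2, 0.9]
grip_width: 0.0004
```

Run:
```python
from h import *
rep()
```

```text
t 3.25 fix [-158.7    1.6   75.9] yaw -0.0 Ff [ 0.2 -0.2  0.9] Mz 0.011 tq 0.042 q7 -2.21
```

Call:
{"api": "arm_command", "payload": {"deltas": [[-1,0.03,0.01,0.02,0,0,0],[-1,0.06,0.01,0.02,0,0,0],[-1,0.09,0.01,0.02,0,0,0],[-1,0.12,0.01,0.02,0,0,0],[-1,0.15,0.01,0.02,0,0,0],[-1,0.18,0.01,0.02,0,0,0],[-1,0.21,0.01,0.02,0,0,0]]}}

```text
clock: 4.12
position: [0.5087, 0.0393, 0.0712]
tool_rot: [3.142, 0.0, -0.261]
force: [-2.2, -0.4, 0.1]
grip_width: -0.0
```

Run:
```python
from h import *
rep();im=cams.grab_frame('wrist'); cv2.imwrite('pics/w3.png',im); rep()
```

```text
t 4.12 fix [-1.28e+02  1.00e-01  7.12e+01] yaw 0.0 Ff [-2.  -0.9  0.1] Mz -0.018 tq 0.104 q7 -2.18
t 4.17 fix [-1.274e+02  1.000e-01  7.130e+01] yaw -0.0 Ff [-0.2 -0.1  0.9] Mz 0.004 tq 0.021 q7 -2.18
```

View pics/w3.png

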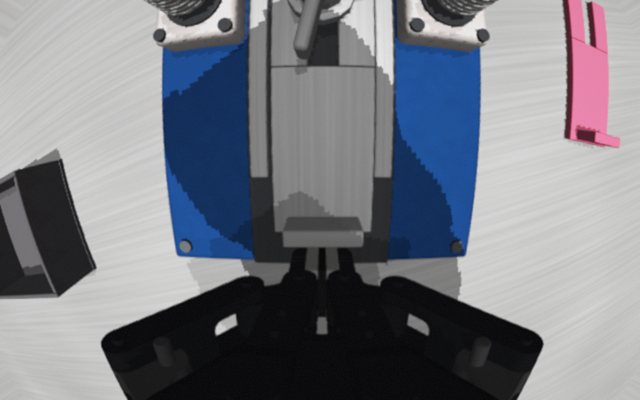

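Fingers sit against the tab (tab front edge at about row 222, moving forward). I keep pushing slowly.

Call:
{"api": "arm_command", "payload": {"deltas": [[-1,0.02,0,0,0,0,0],[-1,0.04,0,0,0,0,0],[-1,0.06,0,0,0,0,0],[-1,0.08,0,0,0,0,0],[-1,0.1,0,0,0,0,0],[-1,0.12,0,0,0,0,0]]}}

```text
clock: 4.92
position: [0.5261, 0.0347, 0.0713]
tool_rot: [-3.142, 0.0, -0.261]
force: [-1.5, 0.1, -1.0]
grip_width: -0.0002
```

Run:
```python
from h import *
rep();im=cams.grab_frame('wrist'); cv2.imwrite('pics/w4.png',im); rep()
```

```text
t 4.92 fix [-1.10e+02  1.00e-01  7.13e+01] yaw 0.0 Ff [-1.5 -0.2 -1. ] Mz 0.057 tq 0.084 q7 -2.16
t 4.97 fix [-1.097e+02  1.000e-01  7.130e+01] yaw 0.0 Ff [-0.1  0.5 -0.3] Mz 0.019 tq -0.039 q7 -2.16
```

View pics/w4.png

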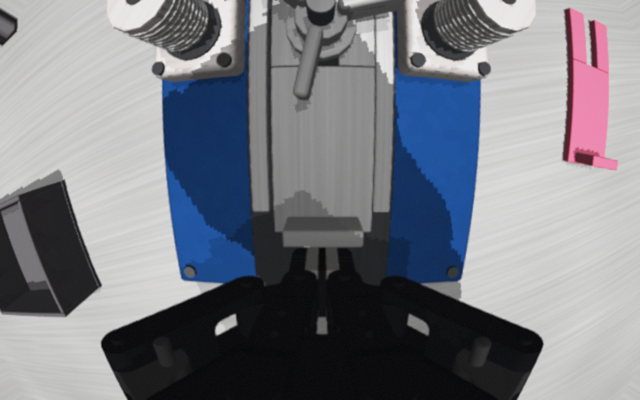

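Call:
{"api": "arm_command", "payload": {"deltas": [[-1,0.007,0,0,0,0,0],[-1,0.014,0,0,0,0,0],[-1,0.02,0,0,0,0,0],[-1,0.02,0,0,0,0,0]]}}

```text
clock: 5.48
position: [0.5289, 0.034, 0.0713]
tool_rot: [-3.142, -0.0, -0.261]
force: [-1.7, -0.1, 0.4]
grip_width: 0.0002
```

Call:
{"api": "arm_command", "payload": {"deltas": [[-1,0.005,0,0,0,0,0],[-1,0.01,0,0,0,0,0],[-1,0.01,0,0,0,0,0]]}}

```text
clock: 5.85
position: [0.5304, 0.0336, 0.0713]
tool_rot: [-3.142, -0.0, -0.261]
force: [-2.1, -0.3, 1.6]
grip_width: 0.0002
```

Run:
```python
from h import *
rep()
```

```text
t 5.85 fix [-1.057e+02  1.000e-01  7.130e+01] yaw 0.0 Ff [-1.9 -0.8  1.6] Mz -0.003 tq 0.086 q7 -2.15
```

Call:
{"api": "arm_command", "payload": {"deltas": [[-1,0.005,0,0,0,0,0],[-1,0.01,0,0,0,0,0],[-1,0.01,0,0,0,0,0]]}}

```text
clock: 6.22
position: [0.5313, 0.0334, 0.0712]
tool_rot: [3.141, 0.001, -0.261]
force: [-6.0, 2.2, 4.7]
grip_width: 0.0001
```

Call:
{"api": "arm_command", "payload": {"deltas": [[-1,0.005,0,0,0,0,0],[-1,0.01,0,0,0,0,0],[-1,0.01,0,0,0,0,0]]}}

```text
clock: 6.6
position: [0.5314, 0.0333, 0.0711]
tool_rot: [3.141, 0.003, -0.26]
force: [-14.5, 4.3, 11.2]
grip_width: -0.0001
```

Run:
```python
from h import *
rep()
```

```text
t 6.6 fix [-1.046e+02  1.000e-01  7.110e+01] yaw 0.0 Ff [-15.1   0.4  11.2] Mz 0.018 tq -0.023 q7 -2.15
```

The push was blocked at -104.6 with about 15 N, matching the predicted home of about -105. I back off and look.

Call:
{"api": "arm_command", "payload": {"deltas": [[-1,-0.05,0,0,0,0,0],[-1,-0.12,0,0,0,0,0],[-1,-0.12,0,-0.3,0,0,0],[-1,-0.12,0,-0.6,0,0,0],[-1,-0.12,0,-0.75,0,0,0],[-1,-0.12,0,-0.75,0,0,0]]}}

```text
clock: 7.35
position: [0.5164, 0.0376, 0.1853]
tool_rot: [-3.14, -0.003, -0.261]
force: [-0.8, 0.1, -0.1]
grip_width: 0.0003
```

Run:
```python
from h import *
import json
rep();c=cams.get_calibration('wrist');im=cams.grab_frame('wrist'); cv2.imwrite('pics/w5z.png',cv2.resize(im[0:220,200:440],None,fx=2.7,fy=2.7,interpolation=cv2.INTER_CUBIC)); rep()
json.dump({k:np.array(v).tolist() for k,v in c.items()},open('w5.json','w'))
```

```text
t 7.35 fix [-120.2    0.3  185.3] yaw -0.0 Ff [-0.8 -0.1 -0.1] Mz -0.028 tq -0.018 q7 -2.12
t 7.4 fix [-1.207e+02  1.000e-01  1.841e+02] yaw 0.0 Ff [ 0.3 -0.2  0.2] Mz 0.002 tq 0.026 q7 -2.12
```

View pics/w5z.png

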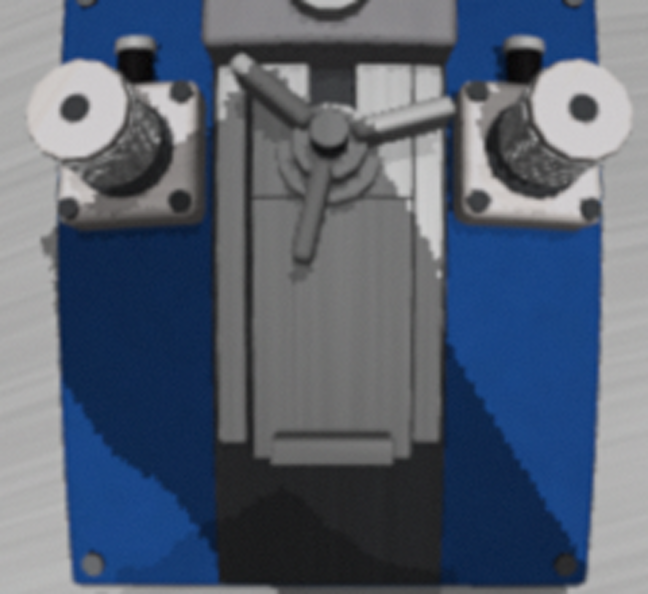

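The plate now reaches the block. Its rear edge is at zoom row ~458 and the tips meet the block at row ~62. I refit the pose and measure the wings.

Run:
```python
from h import *
import json
c=json.load(open('w5.json'))
z=lambda a,b:(200+(a+.5)/2.7-.5,(b+.5)/2.7-.5)
ob=[((0,0,90),z(329,130)),((5,64,105),z(74,107)),((5,-64,105),z(584,107)),((-145,95,28),z(73,584)),((-145,-95,28),z(585,584))]
M=np.array([o[0] for o in ob],float); pts=np.array([o[1] for o in ob])
s=least_squares(lambda P:(proj(c,fix2w(P,M),True)-pts).ravel(),P); print(s.x,s.fun.round(1))
P=s.x
def inv(X): 
    d=X[:2]-P[:2]; cc,ss=np.cos(P[2]),np.sin(P[2]); return np.array([cc*d[0]+ss*d[1],-ss*d[0]+cc*d[1]])*1000
for n,p,h in [('tabTopL',(273,436),70),('tabTopR',(392,436),70),('plateRL',(255,458),48),('plateRR',(411,458),48),('wA',(306,258),82),('wB',(237,60),82),('wC',(453,107),82)]:
    q=inv(ray(c,z(*p),h/1000,True)); print(n,q.round(1),np.degrees(np.arctan2(q[1],q[0])).round(0),np.hypot(*q).round(1))
```

```text
[ 0.63219425  0.00646757 -0.2604703 ] [-0.  -1.2  0.5  0.  -0.5  0.  -0.9  0.8  1.   1. ]
tabTopL [-85.7  16.2] 169.0 87.2
tabTopR [-85.6 -18.4] -168.0 87.6
plateRL [-95.5  23.6] 166.0 98.3
plateRR [-95.4 -26.2] -165.0 98.9
wA [-35.1   6.2] 170.0 35.6
wB [22.5 25.3] 48.0 33.8
wC [  8.7 -33.9] -76.0 35.0
```

```bash
sed -i 's/^P=np.*/P=np.array([.6323,.0063,-.2608])/' h.py
python3 - <<'E'
from h import *
rep(); print(goto((-30.4,-11.5,184),0))
E
```

```text
t 7.4 fix [-1.206e+02  1.000e-01  1.841e+02] yaw -0.0 Ff [ 0.3 -0.2  0.2] Mz 0.002 tq 0.026 q7 -2.12
(array([0.601, 0.077, 0.002]), array([-0.   , -0.002, -0.   ]))
```

Call:
{"api": "arm_command", "payload": {"deltas": [[-1,0.15,0.02,0,0,0,-0.23],[-1,0.3,0.04,0,0,0,-0.46],[-1,0.45,0.06,0,0,0,-0.69],[-1,0.6,0.08,0,0,0,-0.92],[-1,0.6,0.08,0,0,0,-0.92]]}}

```text
clock: 8.02
position: [0.5998, 0.0019, 0.1821]
tool_rot: [-3.141, 0.001, 0.461]
force: [-1.1, -0.5, 0.1]
grip_width: -0.0001
```

Call:
{"api": "arm_command", "payload": {"deltas": [[-1,0,0,0,0,0,-0.23],[-1,0,0,0,0,0,-0.46],[-1,0,0,0,0,0,-0.69],[-1,0,0,0,0,0,-0.92],[-1,0,0,0,0,0,-0.92]]}}

```text
clock: 8.65
position: [0.5987, 0.003, 0.1829]
tool_rot: [-3.14, 0.0, 1.181]
force: [0.4, 0.2, -0.8]
grip_width: 0.0005
```

Call:
{"api": "arm_command", "payload": {"deltas": [[-1,0,0,0,0,0,-0.23],[-1,0,0,0,0,0,-0.46],[-1,0,0,0,0,0,-0.69],[-1,0,0,0,0,0,-0.92],[-1,0,0,0,0,0,-0.92]]}}

```text
clock: 9.28
position: [0.5991, 0.0029, 0.1832]
tool_rot: [-3.141, -0.001, 1.901]
force: [0.1, 0.3, -0.7]
grip_width: 0.0006
```

Call:
{"api": "arm_command", "payload": {"deltas": [[-1,0,0,0,0,0,-0.23],[-1,0,0,0,0,0,-0.46],[-1,0,0,0,0,0,-0.69],[-1,0,0,0,0,0,-0.92],[-1,0,0,0,0,0,-0.95]]}}

```text
clock: 9.9
position: [0.5993, 0.0028, 0.1834]
tool_rot: [-3.141, -0.001, 2.647]
force: [0.1, -0.3, 0.3]
grip_width: -0.0002
```

Run:
```python
from h import *
rep(); print(goto((-30.4,-11.5,130),167));im=cams.grab_frame('wrist'); cv2.imwrite('pics/w6.png',im); rep()
```

```text
t 9.9 fix [-31.  -11.8 183.4] yaw 166.6 Ff [ 0.2 -0.2  0.3] Mz -0.046 tq -0.036 q7 0.47
(array([-0.004,  0.003,  0.356]), array([-0.   , -0.001, -0.009]))
t 9.95 fix [-30.9 -11.9 183.5] yaw 166.6 Ff [ 0.4 -0.   0.5] Mz 0.054 tq 0.06 q7 0.47
```

View pics/w6.png

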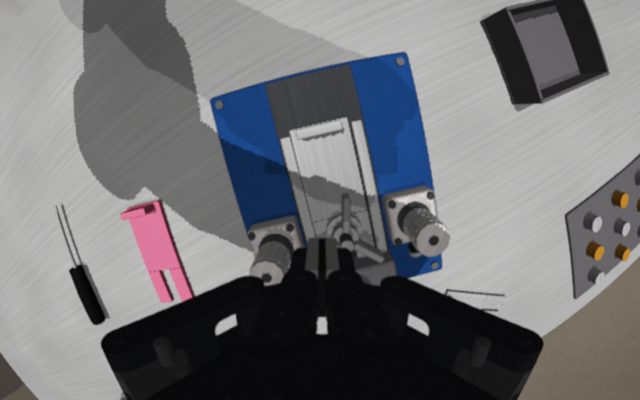

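The wings are visible just ahead of the closed fingers, with post tops off to the side. I descend beside wing A, on its -y side.

Call:
{"api": "arm_command", "payload": {"deltas": [[-1,0,0,0.2,0,0,-0.01],[-1,0,0,0.4,0,0,-0.01],[-1,0,0,0.55,0,0,-0.01],[-1,0,0,0.62,0,0,-0.01],[-1,0,0,0.69,0,0,-0.01],[-1,0,0,0.69,0,0,-0.01]]}}

```text
clock: 10.7
position: [0.5996, 0.0027, 0.0801]
tool_rot: [-3.141, -0.0, 2.66]
force: [0.4, -1.3, -0.3]
grip_width: 0.0002
```

Run:
```python
from h import *
rep(); im=cams.grab_frame('wrist'); cv2.imwrite('pics/w7.png',cv2.resize(im[100:300,180:440],None,fx=3,fy=3)); rep()
for th,off in((167,13),(167,10),(160,10)):
  u=lambda a:np.array([np.cos(np.radians(a)),np.sin(np.radians(a))])
  print(th,off,goto((*(27*u(th)+off*u(th+90)),80),th))
```

```text
t 10.7 fix [-30.7 -11.9  80.1] yaw 167.3 Ff [ 0.7 -1.2 -0.3] Mz 0.052 tq 0.096 q7 0.38
t 10.75 fix [-30.5 -11.8  80.6] yaw 167.4 Ff [ 0.1 -0.7 -0.4] Mz -0.021 tq 0.002 q7 0.38
167 13 (array([-0.001,  0.036,  0.004]), array([0.   , 0.   , 0.008]))
167 10 (array([-0.001,  0.056,  0.004]), array([0.   , 0.   , 0.008]))
160 10 (array([0.006, 0.078, 0.004]), array([0.   , 0.   , 0.164]))
```

View pics/w7.png

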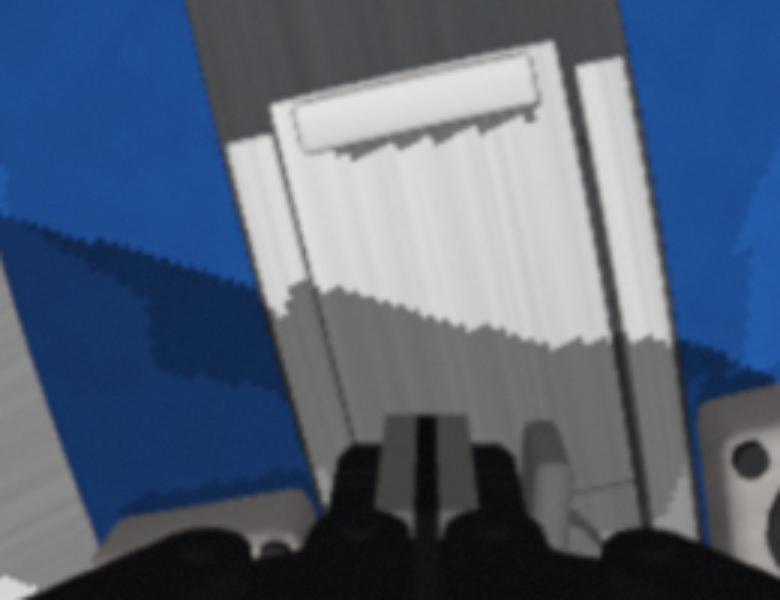

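```bash
cat >> h.py <<'E'
u=lambda a:np.array([np.cos(np.radians(a)),np.sin(np.radians(a))])
def arc(ths,off=10,r=27,z=80.5):
    for th in ths:
        d,k=goto((*(r*u(th)+off*u(th+90)),z),th); print(th,[-1,*d.tolist(),0,0,k[2]])
E
python3 - <<'E'
from h import *
arc([165,159,153,147,141,135,129,123])
E
```

```text
165 [-1, 0.001, 0.062, 0.0, 0, 0, np.float64(0.052)]
159 [-1, 0.007, 0.082, 0.0, 0, 0, np.float64(0.186)]
153 [-1, 0.01, 0.102, 0.0, 0, 0, np.float64(0.319)]
147 [-1, 0.011, 0.122, 0.001, 0, 0, np.float64(0.452)]
141 [-1, 0.01, 0.142, 0.001, 0, 0, np.float64(0.586)]
135 [-1, 0.007, 0.162, 0.001, 0, 0, np.float64(0.719)]
129 [-1, 0.001, 0.181, 0.001, 0, 0, np.float64(0.852)]
123 [-1, -0.006, 0.2, 0.001, 0, 0, np.float64(0.986)]
```

Call:
{"api": "arm_command", "payload": {"deltas": [[-1,0,0.045,0,0,0,0.05],[-1,0.007,0.08,0,0,0,0.186],[-1,0.01,0.1,0,0,0,0.32],[-1,0.011,0.12,0,0,0,0.45],[-1,0.01,0.14,0,0,0,0.585],[-1,0.007,0.16,0,0,0,0.72],[-1,0.001,0.18,0,0,0,0.85],[-1,-0.006,0.2,0,0,0,0.985]]}}

```text
clock: 11.75
position: [0.6143, 0.0289, 0.0809]
tool_rot: [3.141, -0.0, 1.883]
force: [-2.2, -0.0, -1.0]
grip_width: 0.0001
```

Run:
```python
from h import *
rep(); im=cams.grab_frame('wrist'); cv2.imwrite('pics/w8.png',cv2.resize(im[100:300,180:440],None,fx=3,fy=3)); rep()
arc([120,115,110,105,100,95,90])
```

```text
t 11.75 fix [-23.2  17.2  80.9] yaw 122.8 Ff [-2.1 -0.6 -1. ] Mz 0.039 tq 0.089 q7 -0.31
t 11.8 fix [-22.9  17.7  81.1] yaw 122.5 Ff [-1.6  0.4 -1.5] Mz -0.002 tq 0.016 q7 -0.31
120 [-1, 0.001, 0.007, 0.004, 0, 0, np.float64(0.056)]
115 [-1, 0.005, 0.023, 0.004, 0, 0, np.float64(0.168)]
110 [-1, 0.008, 0.039, 0.004, 0, 0, np.float64(0.279)]
105 [-1, 0.01, 0.056, 0.004, 0, 0, np.float64(0.39)]
100 [-1, 0.01, 0.073, 0.004, 0, 0, np.float64(0.501)]
95 [-1, 0.008, 0.089, 0.004, 0, 0, np.float64(0.612)]
90 [-1, 0.006, 0.106, 0.004, 0, 0, np.float64(0.723)]
```

View pics/w8.png

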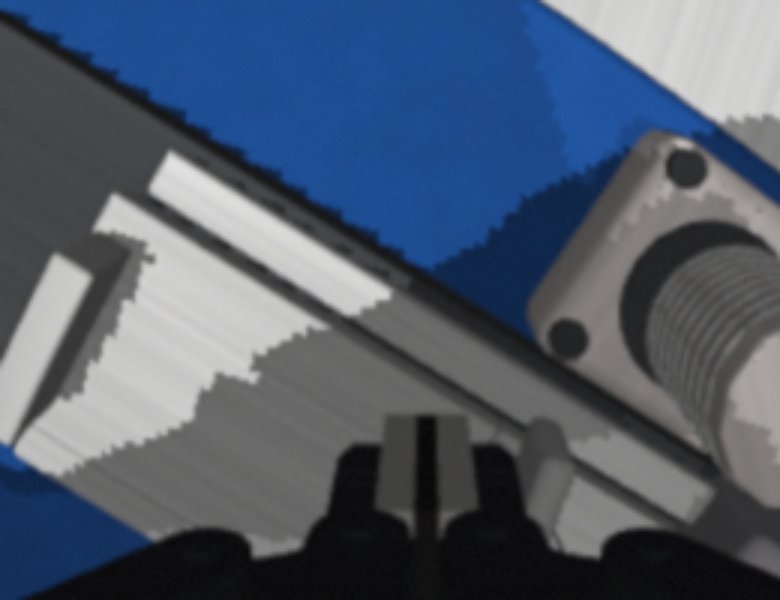

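The wing rides on the finger's shoulder, at about 14 mm offset, and turns freely at about 2 N. I continue with that offset.

Run:
```python
from h import *
arc([108,104,100,96,92,88,84,80],off=16.6)
```

```text
108 [-1, 0.02, 0.003, 0.004, 0, 0, np.float64(0.323)]
104 [-1, 0.024, 0.018, 0.004, 0, 0, np.float64(0.412)]
100 [-1, 0.027, 0.032, 0.004, 0, 0, np.float64(0.501)]
96 [-1, 0.029, 0.047, 0.004, 0, 0, np.float64(0.59)]
92 [-1, 0.029, 0.061, 0.004, 0, 0, np.float64(0.679)]
88 [-1, 0.029, 0.076, 0.004, 0, 0, np.float64(0.768)]
84 [-1, 0.028, 0.091, 0.004, 0, 0, np.float64(0.856)]
80 [-1, 0.025, 0.105, 0.004, 0, 0, np.float64(0.945)]
```

Call:
{"api": "arm_command", "payload": {"deltas": [[-1,0.01,0,0,0,0,0.2],[-1,0.02,0.003,0,0,0,0.36],[-1,0.024,0.018,0,0,0,0.41],[-1,0.027,0.032,0,0,0,0.5],[-1,0.029,0.047,0,0,0,0.59],[-1,0.029,0.061,0,0,0,0.68],[-1,0.029,0.061,0,0,0,0.68]]}}

```text
clock: 12.68
position: [0.6219, 0.036, 0.0806]
tool_rot: [3.141, -0.0, 1.356]
force: [0.2, 0.7, 0.5]
grip_width: -0.0002
```

Run:
```python
from h import *
rep(); im=cams.grab_frame('wrist'); cv2.imwrite('pics/w9.png',cv2.resize(im[100:300,180:440],None,fx=3,fy=3)); rep()
arc([92,88,84,80,76],off=16.6)
```

```text
t 12.68 fix [-17.7  26.   80.6] yaw 92.6 Ff [0.  0.7 0.5] Mz -0.001 tq -0.014 q7 -0.75
t 12.72 fix [-17.7  25.9  80.5] yaw 92.6 Ff [-0.3 -0.   0.3] Mz 0.027 tq 0.034 q7 -0.75
92 [-1, 0.004, 0.002, 0.0, 0, 0, np.float64(0.014)]
88 [-1, 0.011, 0.014, 0.0, 0, 0, np.float64(0.103)]
84 [-1, 0.017, 0.028, 0.0, 0, 0, np.float64(0.192)]
80 [-1, 0.022, 0.042, 0.0, 0, 0, np.float64(0.281)]
76 [-1, 0.026, 0.056, 0.0, 0, 0, np.float64(0.37)]
```

View pics/w9.png

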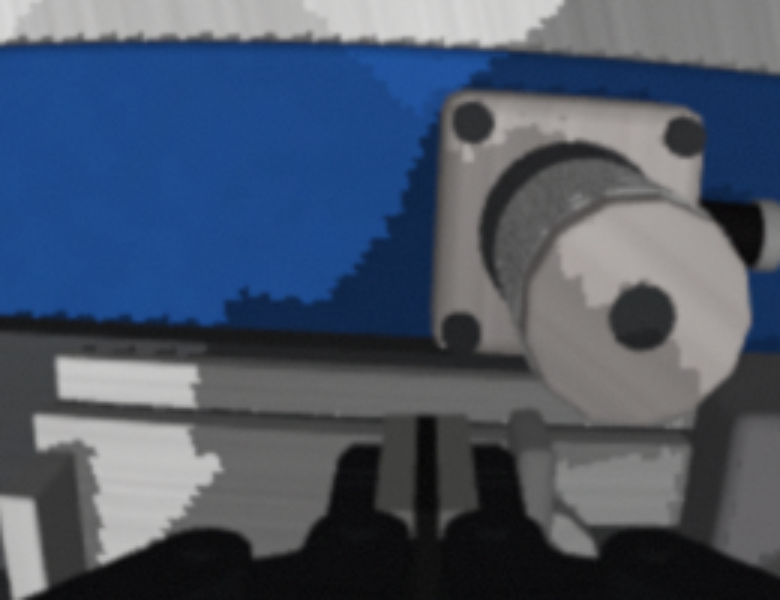

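Call:
{"api": "arm_command", "payload": {"deltas": [[-1,0.008,0.01,0,0,0,0.07],[-1,0.011,0.018,0,0,0,0.13],[-1,0.015,0.026,0,0,0,0.19],[-1,0.017,0.034,0,0,0,0.25],[-1,0.017,0.034,0,0,0,0.25]]}}

```text
clock: 13.35
position: [0.6272, 0.0373, 0.0804]
tool_rot: [-3.142, -0.0, 1.159]
force: [0.3, 0.1, 0.1]
grip_width: -0.0
```

Run:
```python
from h import *
rep(); cams.grab_frame('top'); rep(); print(goto((-40,20,81),82))
```

```text
t 13.35 fix [-12.9  28.6  80.4] yaw 81.4 Ff [0.3 0.2 0.1] Mz -0.013 tq -0.023 q7 -0.91
t 13.4 fix [-12.9  28.5  80.4] yaw 81.4 Ff [-1.5  0.1 -0.4] Mz 0.017 tq 0.059 q7 -0.91
(array([-0.083, -0.17 , -0.004]), array([ 0.   , -0.   , -0.014]))
```

Call:
{"api": "arm_command", "payload": {"deltas": [[-1,-0.03,-0.08,0,0,0,0],[-1,-0.06,-0.16,0,0,0,0],[-1,-0.06,-0.16,-0.25,0,0,0],[-1,-0.06,-0.16,-0.5,0,0,0],[-1,-0.06,-0.16,-0.6,0,0,0],[-1,-0.06,-0.16,-0.6,0,0,-0.2]]}}

```text
clock: 14.15
position: [0.6014, 0.0387, 0.1714]
tool_rot: [3.14, 0.0, 1.317]
force: [0.2, 0.3, -0.4]
grip_width: -0.0
```

Call:
{"api": "arm_command", "payload": {"deltas": [[-1,0,0,0,0,0,-0.23],[-1,0,0,0,0,0,-0.46],[-1,0,0,0,0,0,-0.69],[-1,0,0,0,0,0,-0.92],[-1,0,0,0,0,0,-0.92]]}}

```text
clock: 14.78
position: [0.6009, 0.0384, 0.1697]
tool_rot: [-3.141, -0.001, 2.036]
force: [-0.1, -0.3, 0.2]
grip_width: -0.0001
```

Call:
{"api": "arm_command", "payload": {"deltas": [[-1,0,0,0,0,0,-0.23],[-1,0,0,0,0,0,-0.46],[-1,0,0,0,0,0,-0.69],[-1,0,0,0,0,0,-0.92],[-1,0,0,0,0,0,-0.92]]}}

```text
clock: 15.4
position: [0.6012, 0.0385, 0.1699]
tool_rot: [-3.141, -0.001, 2.754]
force: [1.2, -0.7, 0.0]
grip_width: -0.0003
```

Run:
```python
from h import *
import json
rep(); c=cams.get_calibration('wrist'); im=cams.grab_frame('wrist'); cv2.imwrite('pics/w10.png',cv2.resize(im[100:300,180:440],None,fx=3,fy=3)); rep()
json.dump({k:np.array(v).tolist() for k,v in c.items()},open('w10.json','w'))
print(goto((*(27*u(204)+20*u(294)),165),204))
for th in (195,200,204,208,212): print(th,[ (( (proj(c,fix2w(P,(*(36*u(th+k)),82)),True)[0]-(180,100))*3).round()) for k in (0,120,-120)], )
print('stud',(proj(c,fix2w(P,(0,0,90)),True)[0]-(180,100))*3)
```

```text
t 15.4 fix [-38.4  23.1 169.9] yaw 172.8 Ff [ 1.3 -0.4  0. ] Mz -0.012 tq -0.029 q7 0.5
t 15.45 fix [-38.3  23.2 170. ] yaw 172.6 Ff [-0.1 -0.3 -0. ] Mz 0.003 tq 0.016 q7 0.5
(array([-0.189, -0.328,  0.033]), array([ 0.   , -0.001, -0.697]))
195 [array([297., 374.]), array([278., 589.]), array([495., 514.])]
200 [array([286., 379.]), array([288., 595.]), array([496., 503.])]
204 [array([277., 384.]), array([296., 599.]), array([497., 495.])]
208 [array([269., 389.]), array([304., 603.]), array([496., 486.])]
212 [array([262., 395.]), array([313., 606.]), array([495., 477.])]
stud [353.69285936 511.44119497]
```

View pics/w10.png

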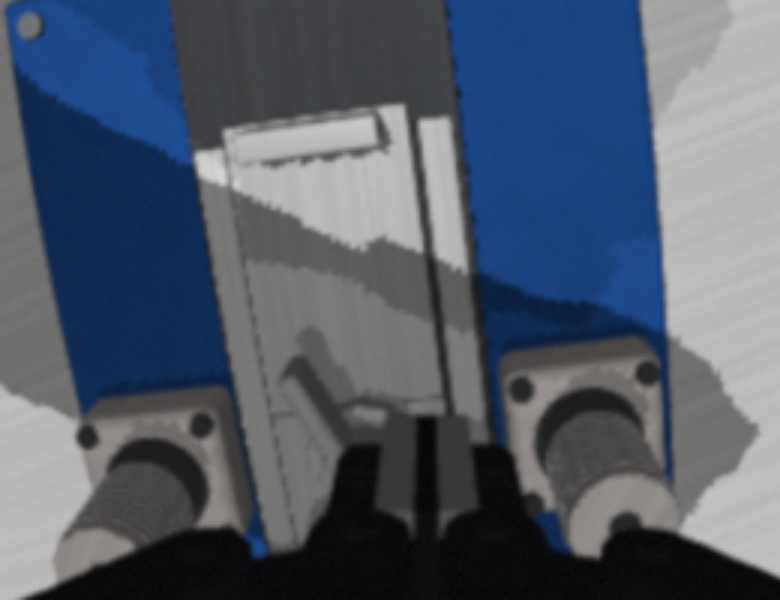

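Wing C's end shows at about (297,365) in the zoom, so its angle is about 196°. I move to just behind it.

Run:
```python
from h import *
print(goto((*(27*u(196)+21*u(286)),130),196))
```

```text
(array([-0.164, -0.32 ,  0.267]), array([-0.   , -0.001, -0.52 ]))
```

Call:
{"api": "arm_command", "payload": {"deltas": [[-1,-0.16,-0.16,0,0,0,-0.2],[-1,-0.164,-0.32,0,0,0,-0.4],[-1,-0.164,-0.32,0.1,0,0,-0.52],[-1,-0.164,-0.32,0.26,0,0,-0.52],[-1,-0.164,-0.32,0.26,0,0,-0.52]]}}

```text
clock: 16.08
position: [0.6054, -0.0148, 0.1293]
tool_rot: [3.142, -0.003, -3.12]
force: [-0.7, -0.8, -0.0]
grip_width: 0.0001
```

Run:
```python
from h import *
rep(); im=cams.grab_frame('wrist'); cv2.imwrite('pics/w11.png',cv2.resize(im[100:300,180:440],None,fx=3,fy=3)); print(goto((*(27*u(196)+20*u(286)),79),196))
```

```text
t 16.07 fix [-20.5 -27.3 129.3] yaw -163.8 Ff [-0.5 -0.9 -0. ] Mz 0.038 tq 0.044 q7 0.92
(array([0.002, 0.002, 0.344]), array([ 0.   , -0.002,  0.006]))
```

View pics/w11.png

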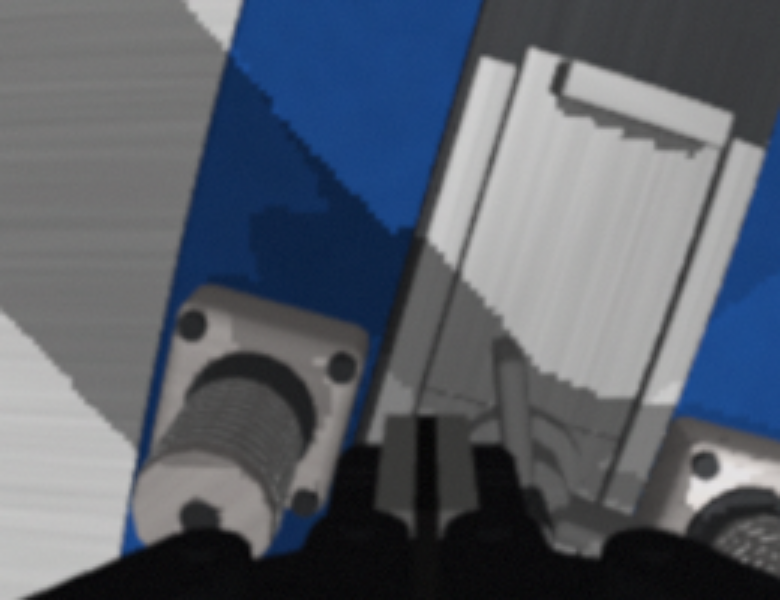

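Call:
{"api": "arm_command", "payload": {"deltas": [[-1,0,-0.02,0.1,0,0,0],[-1,0,-0.02,0.2,0,0,0],[-1,0,-0.02,0.34,0,0,0],[-1,0,-0.02,0.34,0,0,0]]}}

```text
clock: 16.62
position: [0.6061, -0.018, 0.0784]
tool_rot: [3.141, -0.001, -3.116]
force: [-0.7, -0.5, 1.0]
grip_width: -0.0
```

Run:
```python
from h import *
rep(); im=cams.grab_frame('wrist'); cv2.imwrite('pics/w12.png',cv2.resize(im[100:300,180:440],None,fx=3,fy=3)); rep(); arc([196,192,188,184,180,176,172,168],off=14.5,z=79)
```

```text
t 16.62 fix [-19.  -30.2  78.4] yaw -163.6 Ff [-0.5 -0.6  1. ] Mz 0.006 tq 0.002 q7 0.88
t 16.68 fix [-19.  -30.2  79. ] yaw -163.6 Ff [-0.1  0.2  0.1] Mz 0.023 tq 0.015 q7 0.88
196 [-1, 0.002, 0.062, -0.0, 0, 0, np.float64(0.009)]
192 [-1, 0.009, 0.075, -0.0, 0, 0, np.float64(0.098)]
188 [-1, 0.014, 0.088, -0.0, 0, 0, np.float64(0.187)]
184 [-1, 0.018, 0.101, -0.0, 0, 0, np.float64(0.276)]
180 [-1, 0.022, 0.115, -0.0, 0, 0, np.float64(0.365)]
176 [-1, 0.024, 0.129, -0.0, 0, 0, np.float64(0.454)]
172 [-1, 0.026, 0.143, -0.0, 0, 0, np.float64(0.543)]
168 [-1, 0.026, 0.158, -0.0, 0, 0, np.float64(0.631)]
```

View pics/w12.png

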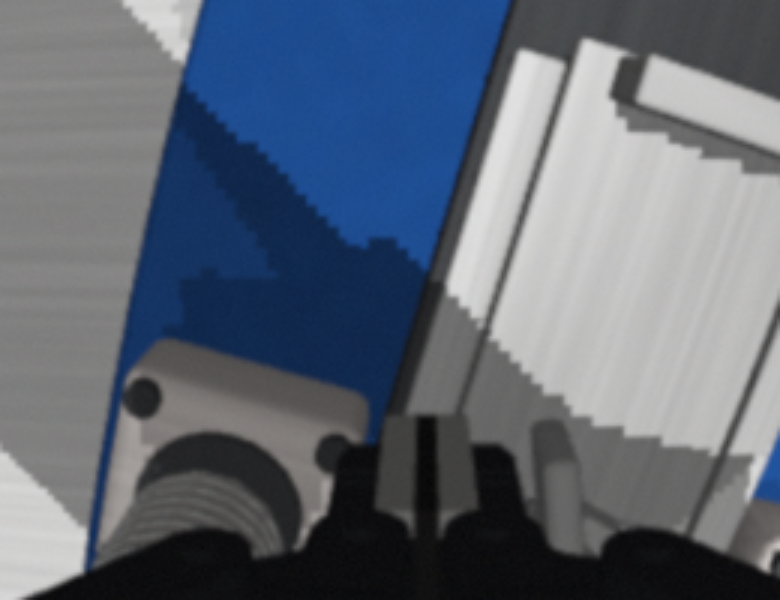

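Call:
{"api": "arm_command", "payload": {"deltas": [[-1,0,0.02,0,0,0,0],[-1,0.001,0.04,0,0,0,0],[-1,0.002,0.055,0,0,0,0],[-1,0.002,0.055,0,0,0,0]]}}

```text
clock: 17.18
position: [0.606, -0.0097, 0.0804]
tool_rot: [3.142, 0.0, -3.116]
force: [0.1, -1.4, -0.4]
grip_width: -0.0002
```

Run:
```python
from h import *
rep(); im=cams.grab_frame('wrist'); cv2.imwrite('pics/w13.png',cv2.resize(im[180:280,240:400],None,fx=5,fy=5)); rep()
```

```text
t 17.18 fix [-21.3 -22.2  80.4] yaw -163.6 Ff [ 0.5 -1.3 -0.4] Mz -0.04 tq -0.002 q7 0.87
t 17.23 fix [-21.2 -22.2  80.4] yaw -163.6 Ff [-0.3  0.1  0.1] Mz -0.047 tq -0.056 q7 0.87
```

View pics/w13.png

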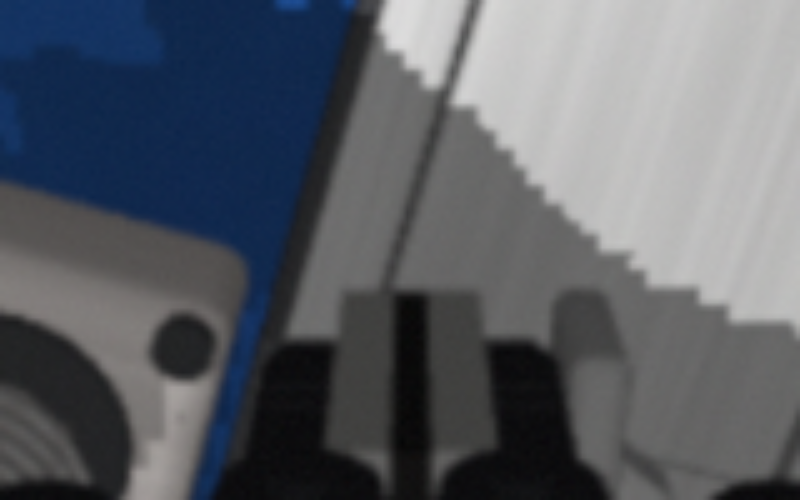

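The wing is now about against the finger's shoulder (shoulder edge 552, wing face 553 in the zoom). I advance in short arcs of about 4.5° per call, watching the force.

Call:
{"api": "arm_command", "payload": {"deltas": [[-1,0.0035,0.009,0,0,0,0.05],[-1,0.007,0.018,0,0,0,0.1],[-1,0.007,0.018,0,0,0,0.1]]}}

```text
clock: 17.6
position: [0.6049, -0.0073, 0.0803]
tool_rot: [-3.141, 0.0, 3.089]
force: [0.4, -0.6, -0.8]
grip_width: -0.0003
```

Call:
{"api": "arm_command", "payload": {"deltas": [[-1,0.0035,0.0075,0,0,0,0.05],[-1,0.007,0.015,0,0,0,0.1],[-1,0.007,0.015,0,0,0,0.1]]}}

```text
clock: 17.98
position: [0.6039, -0.0048, 0.0803]
tool_rot: [-3.142, 0.0, 3.01]
force: [-0.8, -1.1, -1.2]
grip_width: -0.0002
```

Run:
```python
from h import *
rep(); cams.grab_frame('wrist');rep()
```

```text
t 17.98 fix [-24.5 -18.   80.3] yaw 187.4 Ff [-0.5 -1.3 -1.2] Mz -0.007 tq 0.015 q7 0.71
t 18.02 fix [-24.5 -18.   80.3] yaw 187.4 Ff [ 0.5 -1.1 -0.7] Mz 0.015 tq 0.052 q7 0.72
```

Call:
{"api": "arm_command", "payload": {"deltas": [[-1,0.0035,0.0075,0,0,0,0.05],[-1,0.007,0.015,0,0,0,0.1],[-1,0.007,0.015,0,0,0,0.1]]}}

```text
clock: 18.4
position: [0.6032, -0.0023, 0.0803]
tool_rot: [-3.142, 0.0, 2.931]
force: [-0.2, -0.8, -0.2]
grip_width: 0.0001
```

Call:
{"api": "arm_command", "payload": {"deltas": [[-1,0.0035,0.0075,0,0,0,0.05],[-1,0.007,0.015,0,0,0,0.1],[-1,0.007,0.015,0,0,0,0.1]]}}

```text
clock: 18.77
position: [0.6027, 0.0001, 0.0804]
tool_rot: [3.142, 0.0, 2.852]
force: [-0.7, -0.8, -0.9]
grip_width: 0.0
```

Call:
{"api": "arm_command", "payload": {"deltas": [[-1,0.0035,0.0075,0,0,0,0.05],[-1,0.007,0.015,0,0,0,0.1],[-1,0.007,0.015,0,0,0,0.1]]}}

```text
clock: 19.15
position: [0.6024, 0.0025, 0.0804]
tool_rot: [-3.142, 0.0, 2.774]
force: [-0.3, -2.4, -0.2]
grip_width: 0.0003
```

Call:
{"api": "arm_command", "payload": {"deltas": [[-1,0.0035,0.0075,0,0,0,0.05],[-1,0.0035,0.0075,0,0,0,0.05]]}}

```text
clock: 19.4
position: [0.6022, 0.0037, 0.0803]
tool_rot: [-3.142, -0.0, 2.735]
force: [-1.4, -0.6, -0.1]
grip_width: -0.0001
```

Run:
```python
from h import *
rep(); cams.grab_frame('wrist');rep()
im=cams.grab_frame('wrist'); cv2.imwrite('pics/w14.png',cv2.resize(im[180:280,240:400],None,fx=5,fy=5)); rep()
```

```text
t 19.4 fix [-28.4 -10.2  80.3] yaw 171.6 Ff [-1.2 -1.  -0.1] Mz 0.03 tq 0.045 q7 0.46
t 19.45 fix [-28.4 -10.3  80.3] yaw 171.7 Ff [-0.9 -0.4 -0. ] Mz 0.022 tq 0.024 q7 0.46
t 19.5 fix [-28.3 -10.2  80.3] yaw 171.7 Ff [-0.1 -1.  -0.4] Mz 0.008 tq 0.036 q7 0.46
```

View pics/w14.png

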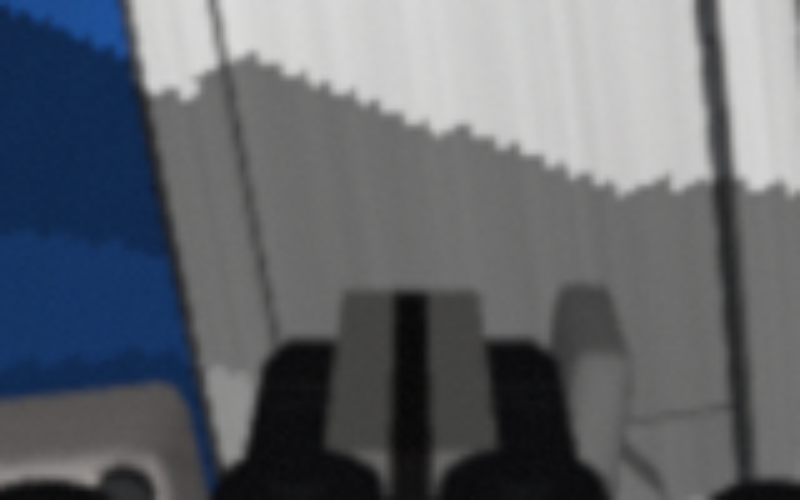

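Call:
{"api": "arm_command", "payload": {"deltas": [[-1,0.0035,0.0075,0,0,0,0.05],[-1,0.007,0.015,0,0,0,0.1],[-1,0.007,0.015,0,0,0,0.1]]}}

```text
clock: 19.88
position: [0.6022, 0.0063, 0.0803]
tool_rot: [-3.142, 0.0, 2.656]
force: [-0.5, -1.5, -0.8]
grip_width: -0.0
```

Call:
{"api": "arm_command", "payload": {"deltas": [[-1,0.0035,0.0075,0,0,0,0.05],[-1,0.0035,0.0075,0,0,0,0.05]]}}

```text
clock: 20.12
position: [0.6022, 0.0075, 0.0803]
tool_rot: [3.142, 0.0, 2.617]
force: [-1.0, -0.6, -0.6]
grip_width: 0.0001
```

Call:
{"api": "arm_command", "payload": {"deltas": [[-1,0.0035,0.0075,0,0,0,0.05],[-1,0.007,0.015,0,0,0,0.1],[-1,0.007,0.015,0,0,0,0.1]]}}

```text
clock: 20.5
position: [0.6025, 0.01, 0.0803]
tool_rot: [3.142, 0.0, 2.538]
force: [0.3, -0.8, -1.5]
grip_width: 0.0003
```

Call:
{"api": "arm_command", "payload": {"deltas": [[-1,0.0035,0.0075,0,0,0,0.05],[-1,0.0035,0.0075,0,0,0,0.05]]}}

```text
clock: 20.75
position: [0.6027, 0.0112, 0.0803]
tool_rot: [3.142, 0.0, 2.499]
force: [-1.6, 0.0, -0.5]
grip_width: -0.0002
```

Call:
{"api": "arm_command", "payload": {"deltas": [[-1,0.0035,0.0075,0,0,0,0.05],[-1,0.007,0.015,0,0,0,0.1],[-1,0.007,0.015,0,0,0,0.1]]}}

```text
clock: 21.12
position: [0.6032, 0.0136, 0.0804]
tool_rot: [3.142, 0.0, 2.42]
force: [-1.1, -0.5, -0.9]
grip_width: 0.0001
```

Call:
{"api": "arm_command", "payload": {"deltas": [[-1,0.0035,0.0075,0,0,0,0.05],[-1,0.0035,0.0075,0,0,0,0.05]]}}

```text
clock: 21.38
position: [0.6035, 0.0148, 0.0803]
tool_rot: [3.142, 0.0, 2.381]
force: [-0.2, -0.2, 0.1]
grip_width: 0.0
```

Run:
```python
from h import *
rep(); cams.grab_frame('wrist');rep()
im=cams.grab_frame('wrist'); rep()
```

```text
t 21.38 fix [-30.    0.8  80.3] yaw 151.4 Ff [-0.1 -0.2  0.1] Mz -0.021 tq -0.015 q7 0.14
t 21.43 fix [-30.    0.7  80.3] yaw 151.4 Ff [-0.4 -0.9 -0.8] Mz -0.008 tq 0.018 q7 0.14
t 21.48 fix [-29.9   0.7  80.4] yaw 151.4 Ff [-2.  -0.1 -0.6] Mz -0.007 tq -0.004 q7 0.14
```

Call:
{"api": "arm_command", "payload": {"deltas": [[-1,0.0035,0.0075,0,0,0,0.05],[-1,0.007,0.015,0,0,0,0.1],[-1,0.007,0.015,0,0,0,0.1]]}}

```text
clock: 21.85
position: [0.6044, 0.0171, 0.0803]
tool_rot: [3.142, 0.0, 2.303]
force: [-1.0, 0.3, -1.4]
grip_width: -0.0001
```

Call:
{"api": "arm_command", "payload": {"deltas": [[-1,0.0035,0.0075,0,0,0,0.05],[-1,0.0035,0.0075,0,0,0,0.05]]}}

```text
clock: 22.1
position: [0.6048, 0.0183, 0.0803]
tool_rot: [3.142, 0.0, 2.263]
force: [-0.7, -0.6, -0.8]
grip_width: 0.0002
```

Call:
{"api": "arm_command", "payload": {"deltas": [[-1,0.0035,0.0075,0,0,0,0.05],[-1,0.007,0.015,0,0,0,0.1],[-1,0.007,0.015,0,0,0,0.1]]}}

```text
clock: 22.48
position: [0.6059, 0.0205, 0.0804]
tool_rot: [3.142, 0.0, 2.185]
force: [-1.4, 0.3, -1.3]
grip_width: -0.0001
```

Call:
{"api": "arm_command", "payload": {"deltas": [[-1,0.0035,0.0075,0,0,0,0.05],[-1,0.0035,0.0075,0,0,0,0.05]]}}

```text
clock: 22.72
position: [0.6065, 0.0216, 0.0803]
tool_rot: [3.142, 0.0, 2.145]
force: [-0.3, 0.3, -0.7]
grip_width: -0.0002
```

Call:
{"api": "arm_command", "payload": {"deltas": [[-1,0.0035,0.0075,0,0,0,0.05],[-1,0.007,0.015,0,0,0,0.1],[-1,0.007,0.015,0,0,0,0.1]]}}

```text
clock: 23.1
position: [0.6078, 0.0236, 0.0803]
tool_rot: [-3.141, 0.0, 2.067]
force: [-1.5, -0.5, -1.1]
grip_width: -0.0004
```

Call:
{"api": "arm_command", "payload": {"deltas": [[-1,0.0035,0.0075,0,0,0,0.05],[-1,0.0035,0.0075,0,0,0,0.05]]}}

```text
clock: 23.35
position: [0.6085, 0.0246, 0.0803]
tool_rot: [-3.142, 0.0, 2.028]
force: [-3.1, -0.4, -1.3]
grip_width: -0.0002
```

Run:
```python
from h import *
rep(); cams.grab_frame('wrist');rep()
im=cams.grab_frame('wrist'); cv2.imwrite('pics/w15.png',cv2.resize(im[180:280,240:400],None,fx=5,fy=5)); rep()
```

```text
t 23.35 fix [-27.7  11.6  80.3] yaw 131.1 Ff [-2.9 -1.2 -1.3] Mz 0.033 tq 0.1 q7 -0.17
t 23.4 fix [-27.7  11.6  80.3] yaw 131.2 Ff [-2.2 -1.6 -1.7] Mz -0.007 tq 0.063 q7 -0.17
t 23.45 fix [-27.7  11.5  80.3] yaw 131.2 Ff [-2.3 -1.  -2. ] Mz -0.017 tq 0.037 q7 -0.17
```

View pics/w15.png

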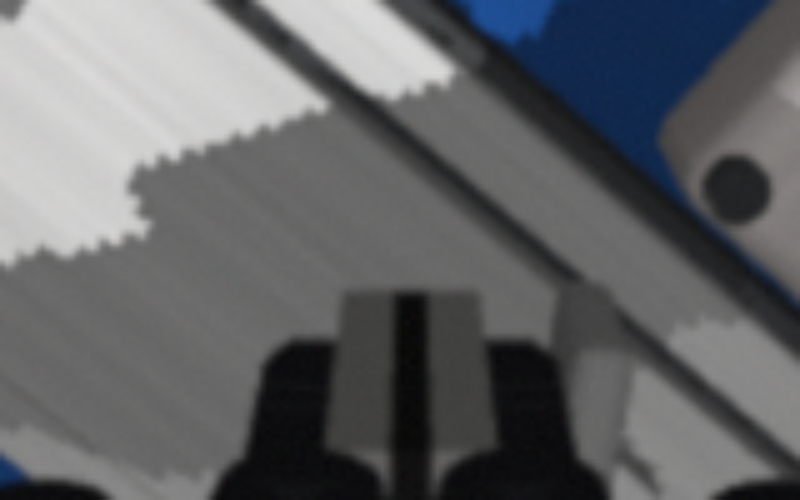

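Torque may be starting to rise, so I use smaller arcs.

Call:
{"api": "arm_command", "payload": {"deltas": [[-1,0.0035,0.0075,0,0,0,0.05],[-1,0.0035,0.0075,0,0,0,0.05]]}}

```text
clock: 23.7
position: [0.6093, 0.0256, 0.0803]
tool_rot: [-3.141, 0.0, 1.988]
force: [-2.8, -0.3, -2.0]
grip_width: -0.0
```

```bash
cat > r.py <<'E'
from h import *
rep()
for i in range(3): cams.grab_frame('wrist');rep()
E
python3 r.py
```

```text
t 23.7 fix [-27.2  12.7  80.3] yaw 128.9 Ff [-2.7 -1.  -2. ] Mz 0.004 tq 0.065 q7 -0.21
t 23.75 fix [-27.2  12.7  80.3] yaw 128.9 Ff [-2.5 -1.4 -0.6] Mz -0.07 tq 0.0 q7 -0.21
t 23.8 fix [-27.2  12.6  80.3] yaw 128.9 Ff [-2.3 -2.7 -2.1] Mz -0.019 tq 0.082 q7 -0.21
t 23.85 fix [-27.2  12.7  80.3] yaw 128.9 Ff [-1.1 -1.2 -2.5] Mz -0.023 tq 0.023 q7 -0.21
```

Call:
{"api": "arm_command", "payload": {"deltas": [[-1,0.0035,0.0075,0,0,0,0.05],[-1,0.0035,0.0075,0,0,0,0.05]]}}

```text
clock: 24.1
position: [0.6101, 0.0265, 0.0803]
tool_rot: [-3.141, 0.0, 1.949]
force: [-3.0, -0.6, -1.0]
grip_width: -0.0001
```

```bash
python3 r.py
```

```text
t 24.1 fix [-26.7  13.8  80.3] yaw 126.6 Ff [-2.7 -1.4 -1. ] Mz -0.003 tq 0.071 q7 -0.24
t 24.15 fix [-26.7  13.8  80.3] yaw 126.7 Ff [-3.  -1.4 -2.9] Mz -0.003 tq 0.076 q7 -0.24
t 24.2 fix [-26.7  13.8  80.3] yaw 126.7 Ff [-2.1 -1.4 -2.1] Mz 0.003 tq 0.069 q7 -0.24
t 24.25 fix [-26.7  13.8  80.3] yaw 126.7 Ff [-2.5 -2.  -3.4] Mz -0.029 tq 0.059 q7 -0.24
```

Call:
{"api": "arm_command", "payload": {"deltas": [[-1,0.0035,0.0075,0,0,0,0.05],[-1,0.0035,0.0075,0,0,0,0.05]]}}

```text
clock: 24.5
position: [0.6109, 0.0274, 0.0803]
tool_rot: [-3.141, 0.0, 1.91]
force: [-3.4, -1.2, -2.7]
grip_width: 0.0001
```

```bash
python3 r.py
```

```text
t 24.5 fix [-26.1  14.9  80.3] yaw 124.4 Ff [-3.  -2.1 -2.7] Mz -0.012 tq 0.087 q7 -0.28
t 24.55 fix [-26.1  14.9  80.3] yaw 124.4 Ff [-2.4 -1.9 -2.4] Mz -0.008 tq 0.076 q7 -0.27
t 24.6 fix [-26.1  14.9  80.3] yaw 124.4 Ff [-3.4 -1.5 -2.9] Mz -0.056 tq 0.033 q7 -0.27
t 24.65 fix [-26.1  14.9  80.3] yaw 124.4 Ff [-3.6 -2.3 -2.4] Mz -0.011 tq 0.103 q7 -0.27
```

Call:
{"api": "arm_command", "payload": {"deltas": [[-1,0.0035,0.0075,0,0,0,0.05],[-1,0.0035,0.0075,0,0,0,0.05]]}}

```text
clock: 24.9
position: [0.6118, 0.0283, 0.0803]
tool_rot: [-3.141, 0.0, 1.87]
force: [-4.0, -2.5, -2.4]
grip_width: -0.0
```

```bash
python3 r.py
```

```text
t 24.9 fix [-25.5  16.   80.3] yaw 122.1 Ff [-3.3 -3.4 -2.4] Mz -0.062 tq 0.078 q7 -0.31
t 24.95 fix [-25.5  15.9  80.3] yaw 122.2 Ff [-3.9 -3.5 -2.7] Mz -0.003 tq 0.15 q7 -0.31
t 25.0 fix [-25.5  15.9  80.3] yaw 122.2 Ff [-3.9 -2.6 -3.3] Mz -0.05 tq 0.077 q7 -0.31
t 25.05 fix [-25.5  15.9  80.3] yaw 122.2 Ff [-3.9 -2.9 -3. ] Mz -0.048 tq 0.088 q7 -0.31
```

Call:
{"api": "arm_command", "payload": {"deltas": [[-1,0.0035,0.0075,0,0,0,0.05],[-1,0.0035,0.0075,0,0,0,0.05]]}}

```text
clock: 25.3
position: [0.6126, 0.0291, 0.0802]
tool_rot: [-3.141, -0.0, 1.831]
force: [-4.3, -0.8, -2.2]
grip_width: 0.0002
```

```bash
python3 r.py
```

```text
t 25.3 fix [-24.9  17.   80.2] yaw 119.9 Ff [-3.9 -1.9 -2.2] Mz -0.008 tq 0.106 q7 -0.34
t 25.35 fix [-24.8  17.   80.2] yaw 119.9 Ff [-4.2 -2.7 -2.5] Mz -0.081 tq 0.058 q7 -0.34
t 25.4 fix [-24.8  17.   80.3] yaw 119.9 Ff [-4.5 -2.5 -2.3] Mz -0.045 tq 0.093 q7 -0.34
t 25.45 fix [-24.9  16.9  80.3] yaw 119.9 Ff [-4.3 -2.2 -3.3] Mz -0.03 tq 0.098 q7 -0.34
```

Call:
{"api": "arm_command", "payload": {"deltas": [[-1,0,0,0,0,0,0.07],[-1,0,0,0,0,0,0.14],[-1,0,0,0,0,0,0.14]]}}

```text
clock: 25.82
position: [0.6129, 0.0297, 0.0805]
tool_rot: [3.141, -0.001, 1.723]
force: [-4.1, 1.0, -1.1]
grip_width: -0.0001
```

```bash
python3 r.py
python3 - <<'E'
from h import *
im=cams.grab_frame('wrist'); cv2.imwrite('pics/w16.png',cv2.resize(im[180:280,240:400],None,fx=5,fy=5)); rep()
E
```

```text
t 25.82 fix [-24.8  17.6  80.5] yaw 113.6 Ff [-4.2 -0.1 -1.1] Mz 0.032 tq 0.108 q7 -0.43
t 25.88 fix [-24.8  17.5  80.5] yaw 113.7 Ff [-5.8  0.9 -0.6] Mz 0.04 tq 0.119 q7 -0.43
t 25.93 fix [-24.8  17.5  80.4] yaw 113.7 Ff [-5.3  1.7 -0.3] Mz 0.02 tq 0.071 q7 -0.43
t 25.98 fix [-24.7  17.4  80.5] yaw 113.7 Ff [-4.4  1.5 -0.8] Mz 0.012 tq 0.051 q7 -0.43
t 26.02 fix [-24.7  17.4  80.4] yaw 113.7 Ff [-5.7  0.7 -0.2] Mz -0.014 tq 0.067 q7 -0.43
```

View pics/w16.png

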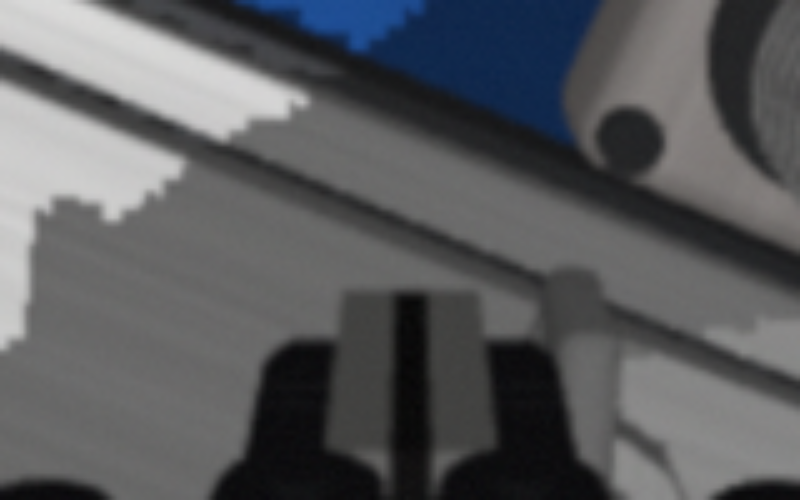

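Call:
{"api": "arm_command", "payload": {"deltas": [[-1,0.0035,0.0075,0,0,0,0.05],[-1,0.007,0.015,0,0,0,0.1],[-1,0.007,0.015,0,0,0,0.1]]}}

```text
clock: 26.4
position: [0.6148, 0.0309, 0.0804]
tool_rot: [-3.142, -0.0, 1.644]
force: [-5.7, 3.2, -0.4]
grip_width: -0.0001
```

```bash
python3 r.py
```

```text
t 26.4 fix [-23.3  19.2  80.4] yaw 109.1 Ff [-6.4  1.6 -0.4] Mz -0.019 tq 0.066 q7 -0.5
t 26.45 fix [-23.3  19.2  80.4] yaw 109.1 Ff [-5.2  1.7 -0.3] Mz 0.017 tq 0.078 q7 -0.5
t 26.5 fix [-23.3  19.1  80.4] yaw 109.2 Ff [-6.4  1.2  0.7] Mz 0.059 tq 0.153 q7 -0.5
t 26.55 fix [-23.2  19.2  80.4] yaw 109.2 Ff [-5.1  0.8 -0.2] Mz 0.065 tq 0.145 q7 -0.5
```

Call:
{"api": "arm_command", "payload": {"deltas": [[-1,0.0035,0.0075,0,0,0,0.04],[-1,0.005,0.011,0,0,0,0.06],[-1,0.005,0.011,0,0,0,0.06]]}}

```text
clock: 26.92
position: [0.6161, 0.0317, 0.0803]
tool_rot: [-3.141, -0.0, 1.597]
force: [-7.6, 2.5, 1.4]
grip_width: -0.0
```

```bash
python3 r.py
```

```text
t 26.93 fix [-22.2  20.4  80.3] yaw 106.4 Ff [-8.   0.5  1.4] Mz 0.028 tq 0.179 q7 -0.54
t 26.98 fix [-22.2  20.4  80.3] yaw 106.5 Ff [-7.9  0.6  0.5] Mz 0.043 tq 0.192 q7 -0.54
t 27.02 fix [-22.2  20.4  80.3] yaw 106.5 Ff [-7.7  0.3  0.6] Mz -0.017 tq 0.134 q7 -0.54
t 27.07 fix [-22.2  20.3  80.3] yaw 106.5 Ff [-6.7  1.   1.2] Mz 0.016 tq 0.13 q7 -0.54
```

Call:
{"api": "arm_command", "payload": {"deltas": [[-1,0.0025,0.0055,0,0,0,0.03],[-1,0.005,0.011,0,0,0,0.06],[-1,0.005,0.011,0,0,0,0.06]]}}

```text
clock: 27.45
position: [0.6177, 0.0325, 0.0803]
tool_rot: [-3.141, -0.0, 1.55]
force: [-8.0, 2.7, 0.3]
grip_width: 0.0001
```

```bash
python3 r.py
```

```text
t 27.45 fix [-20.9  21.5  80.3] yaw 103.7 Ff [-8.5  0.6  0.3] Mz -0.0 tq 0.17 q7 -0.58
t 27.5 fix [-20.9  21.5  80.3] yaw 103.8 Ff [-7.9  0.8  1.7] Mz 0.01 tq 0.163 q7 -0.58
t 27.55 fix [-20.9  21.5  80.3] yaw 103.8 Ff [-8.   0.6  1.3] Mz -0.006 tq 0.154 q7 -0.58
t 27.6 fix [-20.9  21.5  80.3] yaw 103.8 Ff [-7.9  1.1  0.8] Mz 0.042 tq 0.188 q7 -0.58
```

Call:
{"api": "arm_command", "payload": {"deltas": [[-1,0.0025,0.0055,0,0,0,0.03],[-1,0.005,0.011,0,0,0,0.06],[-1,0.005,0.011,0,0,0,0.06]]}}

```text
clock: 27.98
position: [0.6191, 0.0332, 0.0803]
tool_rot: [-3.14, -0.0, 1.503]
force: [-8.5, 2.6, 1.9]
grip_width: -0.0002
```

```bash
python3 r.py
```

```text
t 27.98 fix [-19.6  22.6  80.3] yaw 101.0 Ff [-8.9  0.3  1.9] Mz 0.003 tq 0.198 q7 -0.62
t 28.02 fix [-19.6  22.6  80.2] yaw 101.1 Ff [-8.9  0.6  1.1] Mz -0.043 tq 0.145 q7 -0.61
t 28.07 fix [-19.7  22.6  80.2] yaw 101.1 Ff [-10.    0.1   1. ] Mz 0.034 tq 0.256 q7 -0.61
t 28.12 fix [-19.7  22.5  80.2] yaw 101.1 Ff [-9.7  1.3  1.1] Mz -0.049 tq 0.144 q7 -0.61
```

Call:
{"api": "arm_command", "payload": {"deltas": [[-1,0.0025,0.0055,0,0,0,0.03],[-1,0.005,0.011,0,0,0,0.06],[-1,0.0075,0.0165,0,0,0,0.09],[-1,0.0075,0.0165,0,0,0,0.09]]}}

```text
clock: 28.62
position: [0.6214, 0.0341, 0.0802]
tool_rot: [-3.14, 0.0, 1.432]
force: [-9.8, 2.3, 1.8]
grip_width: -0.0002
```

```bash
python3 r.py;  python3 - <<'E'
from h import *
im=cams.grab_frame('wrist'); cv2.imwrite('pics/w17.png',cv2.resize(im[180:280,240:400],None,fx=5,fy=5)); rep()
E
```

```text
t 28.62 fix [-17.7  24.1  80.2] yaw 97.0 Ff [-10.   -0.3   1.8] Mz -0.072 tq 0.174 q7 -0.67
t 28.68 fix [-17.7  24.1  80.2] yaw 97.0 Ff [-11.1  -1.    2.4] Mz -0.008 tq 0.276 q7 -0.67
t 28.73 fix [-17.7  24.1  80.2] yaw 97.0 Ff [-10.4  -1.    3. ] Mz -0.007 tq 0.261 q7 -0.67
t 28.77 fix [-17.7  24.1  80.1] yaw 97.0 Ff [-10.7  -0.3   2.4] Mz -0.067 tq 0.195 q7 -0.67
t 28.82 fix [-17.7  24.1  80.1] yaw 97.0 Ff [-11.    1.5   2.3] Mz -0.02 tq 0.219 q7 -0.67
```

View pics/w17.png

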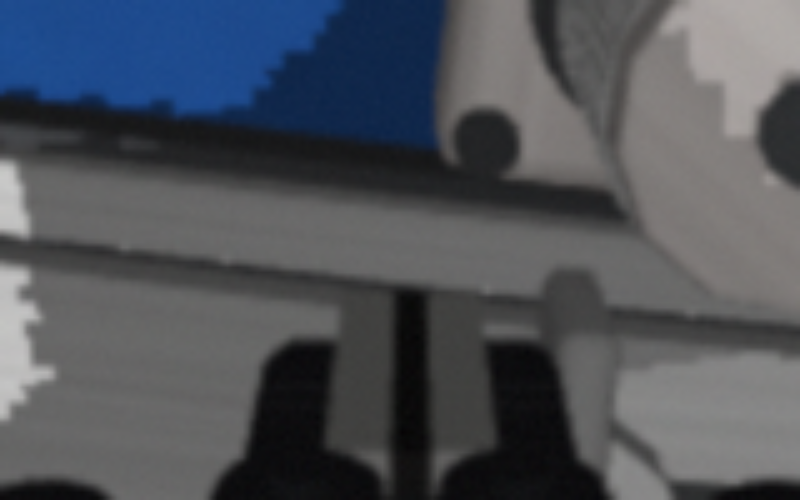

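Call:
{"api": "arm_command", "payload": {"deltas": [[-1,0.0025,0.0055,0,0,0,0.03],[-1,0.005,0.011,0,0,0,0.06],[-1,0.0075,0.0165,0,0,0,0.09],[-1,0.0075,0.0165,0,0,0,0.09]]}}

```text
clock: 29.32
position: [0.6237, 0.0349, 0.0801]
tool_rot: [-3.139, 0.001, 1.361]
force: [-13.0, 1.8, 3.4]
grip_width: 0.0004
```

```bash
python3 r.py
```

```text
t 29.32 fix [-15.7  25.4  80.1] yaw 92.9 Ff [-13.1  -1.6   3.4] Mz -0.065 tq 0.291 q7 -0.73
t 29.38 fix [-15.7  25.4  80.1] yaw 93.0 Ff [-13.    0.1   3.3] Mz -0.053 tq 0.275 q7 -0.73
t 29.43 fix [-15.6  25.4  80.1] yaw 93.0 Ff [-12.9  -0.    3. ] Mz 0.003 tq 0.331 q7 -0.73
t 29.48 fix [-15.7  25.4  80.1] yaw 93.0 Ff [-12.1  -0.4   2.2] Mz -0.08 tq 0.233 q7 -0.73
```

Call:
{"api": "arm_command", "payload": {"deltas": [[-1,0.0025,0.0055,0,0,0,0.03],[-1,0.005,0.011,0,0,0,0.06],[-1,0.005,0.011,0,0,0,0.06]]}}

```text
clock: 29.85
position: [0.6253, 0.0353, 0.08]
tool_rot: [-3.139, 0.001, 1.314]
force: [-13.7, 3.2, 4.1]
grip_width: 0.0001
```

```bash
sed -i 's/range(3)/range(6)/' r.py; python3 r.py
```

```text
t 29.85 fix [-14.3  26.2  80. ] yaw 90.2 Ff [-14.   -0.4   4.1] Mz -0.055 tq 0.319 q7 -0.77
t 29.9 fix [-14.3  26.2  80. ] yaw 90.3 Ff [-13.9  -1.    2.5] Mz -0.077 tq 0.301 q7 -0.77
t 29.95 fix [-14.2  26.2  80. ] yaw 90.3 Ff [-13.3  -0.4   2.8] Mz -0.099 tq 0.256 q7 -0.77
t 30.0 fix [-14.2  26.2  80. ] yaw 90.3 Ff [-13.4  -0.5   3.3] Mz -0.062 tq 0.295 q7 -0.77
t 30.05 fix [-14.3  26.2  80. ] yaw 90.3 Ff [-14.8  -0.6   3.3] Mz -0.073 tq 0.323 q7 -0.77
t 30.1 fix [-14.2  26.2  80. ] yaw 90.3 Ff [-14.1  -0.7   3.4] Mz -0.048 tq 0.33 q7 -0.77
t 30.15 fix [-14.3  26.2  80. ] yaw 90.3 Ff [-13.6  -0.4   2.7] Mz -0.032 tq 0.33 q7 -0.77
```

Call:
{"api": "arm_command", "payload": {"deltas": [[-1,0.0025,0.0055,0,0,0,0.03],[-1,0.005,0.011,0,0,0,0.06],[-1,0.005,0.011,0,0,0,0.06]]}}

```text
clock: 30.52
position: [0.6268, 0.0356, 0.08]
tool_rot: [-3.138, 0.001, 1.267]
force: [-15.1, 2.7, 4.3]
grip_width: 0.0002
```

```bash
python3 r.py
```

```text
t 30.52 fix [-12.8  26.9  80. ] yaw 87.5 Ff [-15.3  -1.3   4.3] Mz -0.058 tq 0.37 q7 -0.81
t 30.57 fix [-12.8  26.9  80. ] yaw 87.6 Ff [-15.8  -1.    4.8] Mz -0.131 tq 0.307 q7 -0.81
t 30.62 fix [-12.8  26.9  80. ] yaw 87.6 Ff [-16.1  -1.5   5.2] Mz -0.082 tq 0.37 q7 -0.8
t 30.68 fix [-12.8  26.9  80. ] yaw 87.6 Ff [-15.9  -1.    4.2] Mz -0.103 tq 0.338 q7 -0.8
t 30.73 fix [-12.8  26.9  80. ] yaw 87.6 Ff [-15.9  -1.2   3.6] Mz -0.082 tq 0.36 q7 -0.8
t 30.77 fix [-12.8  26.9  80. ] yaw 87.6 Ff [-15.7  -0.5   4.6] Mz -0.129 tq 0.298 q7 -0.8
t 30.82 fix [-12.8  26.9  80. ] yaw 87.6 Ff [-15.6  -0.9   4.4] Mz -0.09 tq 0.34 q7 -0.8
```

The mean torque about the stud is 0.34 N m, which is on target. I release, back off and lift.

Call:
{"api": "arm_command", "payload": {"deltas": [[-1,0,-0.05,0,0,0,0],[-1,-0.03,-0.12,0,0,0,0],[-1,-0.05,-0.18,0,0,0,0],[-1,-0.05,-0.18,-0.25,0,0,0],[-1,-0.05,-0.18,-0.5,0,0,0],[-1,-0.05,-0.18,-0.8,0,0,0],[-1,-0.05,-0.18,-0.8,0,0,0]]}}

```text
clock: 31.7
position: [0.6016, 0.0362, 0.2036]
tool_rot: [3.136, -0.002, 1.266]
force: [0.2, 0.2, -0.3]
grip_width: 0.0
```

Call:
{"api": "arm_command", "payload": {"deltas": [[-1,0,-0.2,0,0,0,-0.23],[-1,0,-0.4,0,0,0,-0.46],[-1,0,-0.6,0,0,0,-0.69],[-1,0,-0.6,0,0,0,-0.92],[-1,0,-0.6,0,0,0,-0.92]]}}

```text
clock: 32.33
position: [0.5142, 0.0628, 0.1998]
tool_rot: [-3.141, -0.0, 1.988]
force: [0.2, 0.6, 0.2]
grip_width: 0.0
```

Run:
```python
from h import *
rep(); c=cams.get_calibration('wrist'); im=cams.grab_frame('wrist'); cv2.imwrite('pics/w18.png',im)
cv2.imwrite('pics/top9.png',cv2.resize(cams.grab_frame('top')[160:300,180:460],None,fx=2.8,fy=2.8,interpolation=cv2.INTER_CUBIC))
```

```text
t 32.33 fix [-128.7   24.1  199.8] yaw 128.9 Ff [0.1 0.6 0.2] Mz 0.075 tq -0.009 q7 -0.21
```

View pics/w18.png

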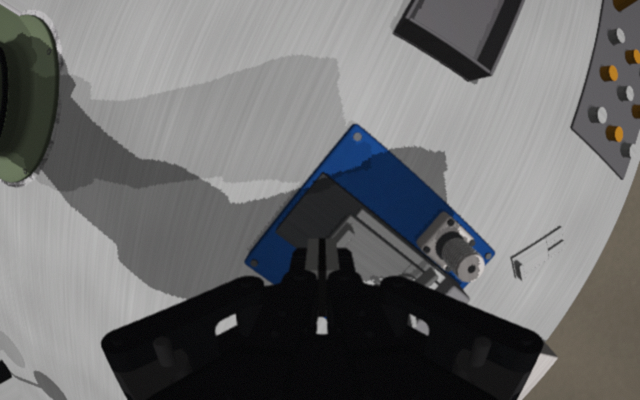

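View pics/top9.png

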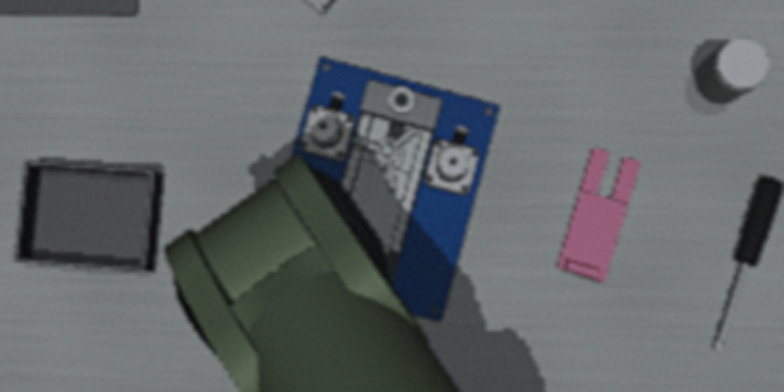

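Call:
{"api": "arm_command", "payload": {"deltas": [[-1,0,0,0,0,0,0.23],[-1,0,0,0,0,0,0.46],[-1,0,0,0,0,0,0.69],[-1,0,0,0,0,0,0.92],[-1,0,0,0,0,0,0.92]]}}

```text
clock: 33.05
position: [0.5146, 0.0633, 0.2002]
tool_rot: [3.141, 0.0, 1.265]
force: [0.2, -0.6, 0.1]
grip_width: 0.0
```

Call:
{"api": "arm_command", "payload": {"deltas": [[-1,0,0,0,0,0,0.23],[-1,0,0,0,0,0,0.46],[-1,0,0,0,0,0,0.69],[-1,0,0,0,0,0,0.92],[-1,0,0,0,0,0,0.92]]}}

```text
clock: 33.67
position: [0.5145, 0.0633, 0.2002]
tool_rot: [3.141, 0.0, 0.548]
force: [-0.2, 0.2, -0.1]
grip_width: -0.0001
```

Call:
{"api": "arm_command", "payload": {"deltas": [[-1,0,0,0,0,0,0.2],[-1,0,0,0,0,0,0.4],[-1,0,0,0,0,0,0.6],[-1,0,0,0,0,0,0.7],[-1,0,0,0,0,0,0.7]]}}

```text
clock: 34.3
position: [0.5145, 0.0632, 0.2002]
tool_rot: [3.141, 0.0, 0.0]
force: [-0.4, 0.6, -0.7]
grip_width: -0.0002
```

Run:
```python
from h import *
import json
rep(); c=cams.get_calibration('wrist'); im=cams.grab_frame('wrist'); cv2.imwrite('pics/w19.png',cv2.resize(im[0:220,180:460],None,fx=2.7,fy=2.7,interpolation=cv2.INTER_CUBIC))
json.dump({k:np.array(v).tolist() for k,v in c.items()},open('w19.json','w'))
f=lambda X:((proj(c,fix2w(P,X),True)[0]-(180,0)+.5)*2.7-.5).round()
print('home rear corners',f((-95,25,48)),f((-95,-25,48)),'stud',f((0,0,90)),'rear base',f((-145,95,28)))
```

```text
t 34.3 fix [-128.5   24.6  200.2] yaw 14.9 Ff [-0.5  0.5 -0.7] Mz -0.02 tq -0.069 q7 -1.93
home rear corners [407. 426.] [548. 465.] stud [584. 152.] rear base [188. 503.]
```

View pics/w19.png

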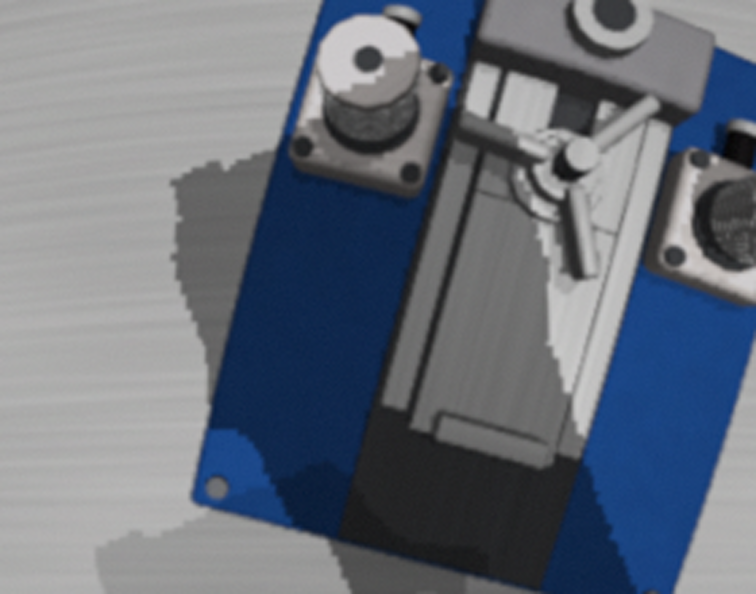

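The plate's rear corner is at (411,428) against a predicted (407,426) for home. The tips sit at the block and nothing else has moved. I hand in.

```bash
python3 -c "
from workcell import job; print(job.job_done())"
```

```text
the job is handed in; nothing more can be done
None
```

The stop plate is home against the block and the nut is tightened to about the wanted torque. I handed the job in at about 34 s with the robot clear of everything.

- **Plate:** I pushed it by its tab about 38 mm until it was blocked at the predicted home position, with about 15 N along the guides. The wrist camera put its rear edge at x −95.4 mm against −95 expected. After tightening it was still there, within about 1–2 mm, the accuracy of that check.
- **Nut:** I turned it clockwise from the front with the closed fingers, in two strokes on two different wings, about 200° in all. Once it started to bear, I moved in steps of about 2–6°.
- **Tightness:** I stopped at a mean of 0.34 N m about the stud, which is 10 N at 34 mm. Single readings ran from 0.30 to 0.37, and the stud position is only known to about 1 mm, so the true value could be about 5% off.
- **Differences from plan:** The wing rode on the shoulder of the finger instead of the pad. It pushed nearer the hub than the wing's end, so the actual push was about 16 N. I judged tightness from the torque, not from that force.
- **Surroundings:** I saw no contact with the posts, and the bin, screwdriver and can were not touched.

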